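Pick the denser mallet blank on the balance and seat it

TASK

The two turned mallet-head blanks look alike but one is denser: set them upright in opposite pans of the balance, let go and see which side drops. Take the blank from the side that dropped, put its tenon in the hole of the green keeper block, press it firmly until the stiff red ejector pad inside bottoms out, and let go, leaving the other blank standing in its pan. Be gentle: never push on the balance or the block with more than 25 N, and do not disturb the jar, the gouge or the bowl.

Things in the scene. Friction and masses are not known exactly. Their poses are not given: they have to be found in the camera images.
- blank_a_mid (a point): Centre of a turned mid-brown mallet-head blank (60 to 150 g; two look alike) standing on the bench; z up along its axis. 76 mm tall: a round tenon 34 mm in diameter, 32 mm long, points down, then a shoulder and a round head 46 mm in diameter, 44 mm tall. This point is 38 mm above the foot. Grip it across the head, about 56 mm above the foot.
- blank_b_mid (a point): Centre of a turned mid-brown mallet-head blank (60 to 150 g; two look alike) standing on the bench; z up along its axis. 76 mm tall: a round tenon 34 mm in diameter, 32 mm long, points down, then a shoulder and a round head 46 mm in diameter, 44 mm tall. This point is 38 mm above the foot. Grip it across the head, about 56 mm above the foot.
- pan_left (a point): Centre of the inner floor of the left balance pan (+y arm): a round aluminium cup, 43 mm inside, 49 mm outside, its rim 20 mm above its floor. Beam level, the floor is 68 mm above the bench, 130 mm from the pivot. A parallel link keeps the pan level (z up) as the beam tips; it then moves up or down at most 12 mm, with little resistance until the stop. y lies along the beam, which is below the pan.
- pan_right (a point): The same for the right pan (-y arm at yaw 0), 260 mm from the left pan along the beam.
- beam (a joint): Tilt of the balance beam about its pivot, rad: 0 level, positive when the left (+y) pan is up and the right pan is down, stops at -0.09 and +0.09. It has little friction and stays roughly where it is when empty; with both blanks on, the denser one's side drops to the stop in about 1.5 s.
- mouth (a point): Centre of the mouth of the hole in the top of the green keeper block, 60 mm above the bench. The hole is vertical, 36 mm in diameter, with a 3 mm chamfer. A red ejector pad, 30 mm in diameter, lies inside, its top 6 to 24 mm below the mouth at the start; it bottoms at a hidden depth, different each time, not measured, 12 to 28 mm below the mouth (the shoulder then 20 to 4 mm above the top).
- ejector (a joint): How far the red pad has been pushed down from its own upper position, m: 0 up (starts at 0 to 0.002), 0.006 bottomed on its hidden stop. It slides under about 6 N (a blank's own weight does not move it) and stays where it is pushed; at the bottom the force rises steeply above 6 N.
- keeper: The green keeper block, 90 x 90 x 60 mm, fixed to the bench, with the hole and ejector in its middle. Origin at the centre of its underside, on the bench; z up.
- stand: Fixed balance stand: dark wood base 110 x 130 x 16 mm with two steel cheeks to 72 mm; brass beam and link between them, beam pivot 56 mm above the bench; a red needle rises to 98 mm. Origin at the centre of its underside; y points along the beam to the left pan. Beam and pans are part of it.
- wax_jar: Amber jar with a black cap, 64 mm in diameter, 60 mm tall, standing; a bystander. Origin at the centre of its underside.
- gouge: Turning gouge with a dark handle lying on the bench, 220 mm long along its x, 25 mm thick (blade to +x); a bystander. Origin near its middle, at bench height.
- bowl: Small dark turned bowl 100 mm across, 45 mm tall; a bystander. Origin at the centre of its underside.
Not all that is in view belongs to the job. What is shaped like the part that bears blank_a_mid but yellow is not meant.

How it is judged:
By the outcome, as a careful person would: the job done as asked, in the order asked, and still so for the second after the job is handed in, with the robot touching nothing.
It also fails if it takes over 72 s, if anything falls off the work surface, if the arm or the gripper's body presses on something with over 40 N, if the wrist force passes 120 N, or if a joint passes its speed limit or range.

ROBOT

A 6-joint arm with a two-finger parallel gripper is mounted at the origin on the work surface. World frame = base frame: x ahead of the robot, y to its left, z up, the work surface at z = 0. Lengths are in m, angles in rad, forces in N, time in s.
With the tool pointing down it reaches from about 0.25 to 0.8 m from the base axis. Payload 3.9 kg.
Tool frame: the origin (TCP) lies midway between the tips of the shut fingers; the grasp point (between the pads) lies 19 mm behind it; x points along the fingers, y is the direction in which the jaws open and shut, and the axes are right-handed (so a half turn about x gives the same grasp; the last joint's range is limited). The gripper opens to 85 mm and grips with 20 to 120 N. Pads are 22 mm wide; open, the fingers measure 114 mm over their backs; the gripper's body (76 mm by 85 mm) begins 54 mm behind the grasp point. The pads swing forward as they close: fully open they stand 13 mm farther back than shut.
Start: joints at [1.177, 0.26, -0.138, 1.173, 0, 1.571], TCP at [0.201, 0.485, 0.231] pointing down, gripper open.
Joint ranges: [-2.78, 2.78], [-0.83, 1.72], [-1.28, 1.37], [-1.9, 2.12], [-1.57, 1.48], [-3.14, 3.14]. Speed limits (rad/s): [2.57, 2.57, 3.14, 3.14, 3.14, 3.14].

INTERFACE

Orientations are given as [roll, pitch, yaw] about the fixed x, y, z axes, in that order (R = Rz(yaw) Ry(pitch) Rx(roll)).
In Python, from plant import * gives the robot as it stands. The module is installed in compiled form; this text tells all that it offers.
- The arm moves only by the tool arm_command, never from a script. Its argument "steps" is a list of rows, each an object of numbers: "wx", "wy", "wz": the turn, a rotation vector about the tool's x, y, z in rad; "dx", "dy", "dz": the shift along the tool's x, y, z in m; "jaw": the opening, from -1 (shut) to 1 (fully open), so that 0 is half open. In form: [{"wx": .., "wy": .., "wz": .., "dx": .., "dy": .., "dz": .., "jaw": ..}, ...]. A call has 1 to 8 rows; each row shifts and turns the commanded pose from where the row before left it, along the tool's axes as they then stand; what a row does not reach is not made up. A row lasts 1/8 s, in which the tool goes at most 62.5 mm and 10.7 degrees, less where a joint would pass 70% of its speed; a pose out of reach is approached as far as the arm can. A call is refused whole if a number of a shift passes 0.0625 or a number of a turn 0.188, either way. A call with a gripper value outside its range is refused whole. The fingers move at their own pace and stop on an object; "grip_force" is the grip in N (left out, the last holds). Time passes only in rows, so rows that do not move let the fingers close. It gives the time, the measured TCP pose, the force and the opening at its end, in the units of the state.
- get_state(): the state, without advancing time (a new reading comes with each control period).
- capture(name): name is "side" or "top"; returns the picture (384x512x3 uint8, red, green, blue); there is no depth.
- camera_model(name): a dict with "K" (3x3 intrinsics, pixels), "dist" ([k1, k2, p1, p2, k3] as OpenCV has them; the pictures are not rectified), "xyz" and "rotation" of the camera in the world. Camera axes: x right, y up, looking along -z (the intrinsics and any distortion apply to the point x, -y, -z); pixel columns grow to the right and rows downward; lengths in m; the calibration is good to about 2 mm. A picture is of the moment at which its call begins. camera_model takes no time and is no camera call.
- close_job(): hands the job in, once; it reports no verdict.
The state is a dict: "time": time; "joint_pos": joint angles; "joint_vel": joint speeds; "tau": joint torques, N m; "ee_pos": TCP position; "tcp_rot": TCP orientation; "wrist_force": force on the tool from outside, world axes, zero at the start; "ft_torque": the same for the moment, N m; "opening": finger opening in m.
Only numpy, scipy, OpenCV 4.12 (cv2) and the standard library are available. Lean on these libraries where they do the work, as an engineer would, in place of code of your own. Each camera call takes 0.05 s, during which the arm holds its last target.

## Working session

There is one attempt and no reset: what is moved stays moved. The work goes in short steps, Python scripts to look and compute and a tool call to move; the robot and the scene stay as the last step left them, time stands still between calls to the robot, and variables do not carry over. Pictures are saved under pics/ and viewed, and the job is handed in when it is done.

Besides the shell and the picture viewer there is one more tool, called after "Call:" by a JSON object that holds its "method" and its "body". arm_command: Moves the arm, as the interface text tells. Its arguments: {"type":"object","properties":{"steps":{"type":"array","items":{"type":"object","properties":{"wx":{"type":"number"},"wy":{"type":"number"},"wz":{"type":"number"},"dx":{"type":"number"},"dy":{"type":"number"},"dz":{"type":"number"},"jaw":{"type":"number"}}}},"grip_force":{"type":"number"}},"required":["steps"]}

```bash
mkdir -p pics
python3 - <<'E'
from plant import *
import cv2, numpy as np
np.set_printoptions(precision=4,suppress=True)
print(get_state())
for n in("side","top"):
    im=capture(n); cv2.imwrite(f"pics/{n}0.png",im[:,:,::-1]); print(camera_model(n))
E
```

```text
{'time': 0.0, 'joint_pos': array([ 1.177 ,  0.2607, -0.1394,  1.1727,  0.    ,  1.5708]), 'joint_vel': array([-0.0004,  0.0008,  0.0031,  0.0006,  0.0013, -0.001 ]), 'tau': array([  0.0008, -40.5672,  25.3925,   0.0187,   0.0002,  -0.    ]), 'ee_pos': array([0.2012, 0.4842, 0.2305]), 'tcp_rot': array([-1.581 ,  1.5688, -1.9748]), 'wrist_force': array([-0.2291,  0.3503,  0.374 ]), 'ft_torque': array([-0.0041,  0.012 , -0.0479]), 'opening': 0.08539361296459445}
{'K': array([[463.2482,   0.    , 244.3801],
       [  0.    , 463.2482, 196.5991],
       [  0.    ,   0.    ,   1.    ]]), 'dist': array([-0.1079,  0.    ,  0.    ,  0.    ,  0.    ]), 'xyz': array([-0.1494, -0.6985,  0.7881]), 'rotation': array([ 0.9577, -0.0099, -0.7326])}
{'K': array([[417.7477,   0.    , 259.4359],
       [  0.    , 417.7477, 191.8527],
       [  0.    ,   0.    ,   1.    ]]), 'dist': array([-0.0611,  0.    ,  0.    ,  0.    ,  0.    ]), 'xyz': array([0.4374, 0.0296, 1.186 ]), 'rotation': array([ 0.0741, -0.0077, -1.5654])}
```

View pics/side0.png

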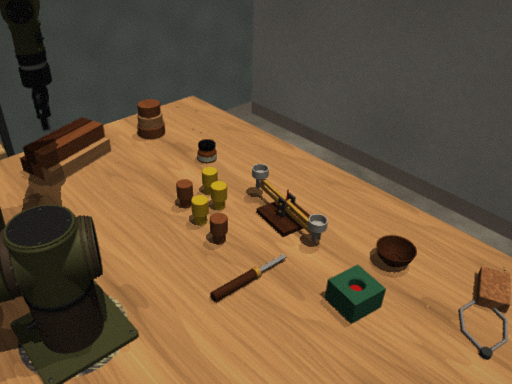

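View pics/top0.png

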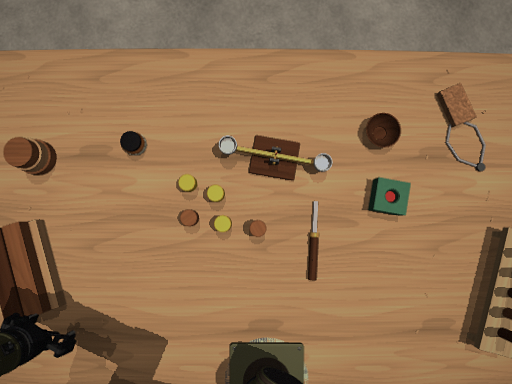

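The side view shows the brown blanks at (185,194) and (219,228) with three yellow decoys around them, the balance at about (285,205) and the keeper at (355,292). The top view has the brown heads at (189,217) and (258,229), the pans at (227,145) and (322,162), and the hole at (391,197). I'll zoom in and triangulate these.

```bash
cat > h.py <<'E'
import numpy as np, cv2
from scipy.spatial.transform import Rotation as Ro
np.set_printoptions(precision=4,suppress=True)
from plant import *
CM={n:camera_model(n) for n in("side","top")}
F=np.diag([1.,-1,-1])
def cam(n):
    m=CM[n]; R=Ro.from_euler('xyz',m['rotation']).as_matrix()@F  # cv cam->world
    return m['K'],m['dist'],R,np.array(m['xyz'])
def proj(n,P):
    K,d,R,c=cam(n); P=np.atleast_2d(np.asarray(P,float))
    rv=cv2.Rodrigues(R.T)[0]
    return cv2.projectPoints(P,rv,-R.T@c,K,d)[0].reshape(-1,2)
def ray(n,uv):
    K,d,R,c=cam(n)
    x=cv2.undistortPoints(np.array([[uv]],float),K,d)[0,0]
    v=R@np.array([x[0],x[1],1]); return c,v/np.linalg.norm(v)
def atz(n,uv,z):
    c,v=ray(n,uv); return c+v*(z-c[2])/v[2]
def tri(us,ut):
    A=np.zeros((3,3));b=np.zeros(3)
    rs=[ray("side",us),ray("top",ut)]
    for c,v in rs:
        M=np.eye(3)-np.outer(v,v);A+=M;b+=M@c
    X=np.linalg.solve(A,b)
    return X,[np.linalg.norm((np.eye(3)-np.outer(v,v))@(X-c)) for c,v in rs]
def circ(c,r,n=48):
    t=np.linspace(0,2*np.pi,n);return np.array(c)+np.c_[r*np.cos(t),r*np.sin(t),0*t]
def crop(im,x0,y0,x1,y1,s,f,draw=[],n=None):
    z=cv2.resize(im[y0:y1,x0:x1,::-1],None,fx=s,fy=s,interpolation=cv2.INTER_CUBIC).copy()
    for P,col in draw:
        p=((proj(n,P)+0.5-[x0,y0])*s-0.5)
        cv2.polylines(z,[np.round(p*8).astype(int).reshape(-1,1,2)],False,col,1,cv2.LINE_AA,3)
    cv2.imwrite(f,z)
E
python3 - <<'E'
from h import *
print(proj("top",[[0,0,0],[.2012,.4842,.2305]]),proj("side",[[0,0,0],[.2012,.4842,.2305]]))
t=cv2.imread("pics/top0.png")[:,:,::-1]; s=cv2.imread("pics/side0.png")[:,:,::-1]
crop(s,165,150,345,270,4,"pics/s1.png"); crop(t,170,120,340,245,4,"pics/t1.png")
crop(t,360,160,430,230,6,"pics/t2.png");crop(s,310,250,400,330,6,"pics/s2.png")
# centroids of brown/yellow
for n,im in(("side",s),("top",t)):
    hsv=cv2.cvtColor(np.ascontiguousarray(im),cv2.COLOR_RGB2HSV)
    for uv in ([(185,194),(219,228)] if n=="side" else [(189,217),(258,229)]): print(n,uv,hsv[uv[1],uv[0]])
for u in[(189,217),(258,229)]: print(atz("top",u,.076))
for u in[(185,194),(219,228)]: print(atz("side",u,.04))
E
```

```text
[[265.9146 379.7811]
 [ 56.2861 325.0066]] [[ 72.7737 331.1209]
 [ 46.9728 126.9239]]
side (185, 194) [ 10 174  60]
side (219, 228) [  9 164  59]
top (189, 217) [ 12 158 136]
top (258, 229) [ 11 154 139]
[0.4519 0.2081 0.076 ]
[0.4212 0.0247 0.076 ]
[0.4495 0.207  0.04  ]
[0.425  0.0259 0.04  ]
```

View pics/s1.png

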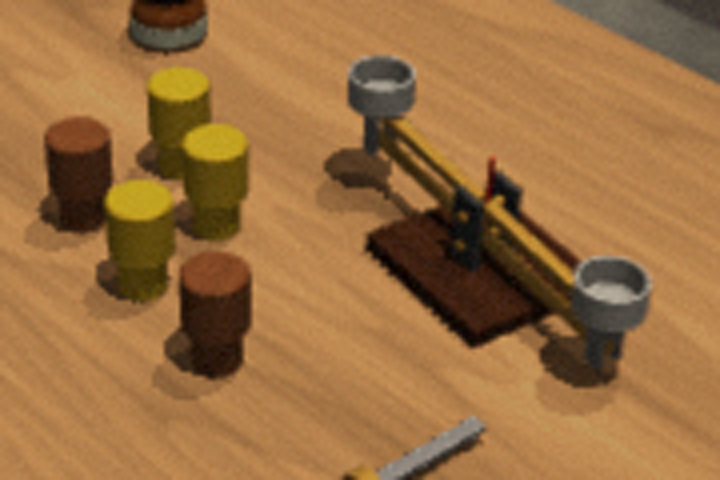

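View pics/t1.png

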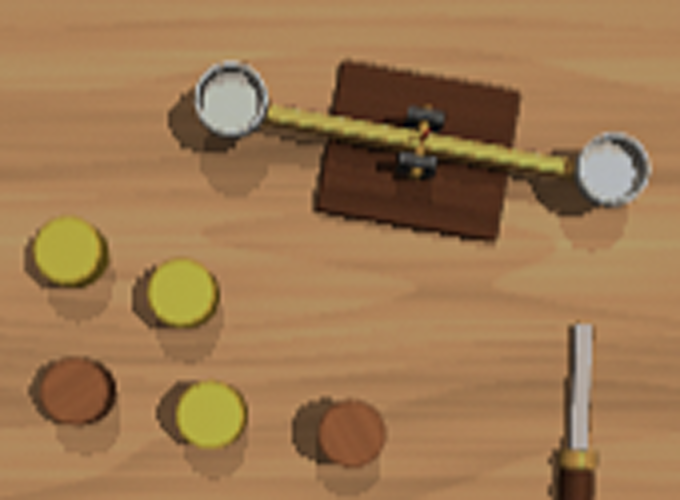

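View pics/t2.png

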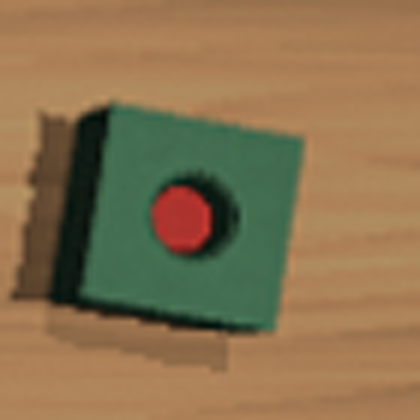

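View pics/s2.png

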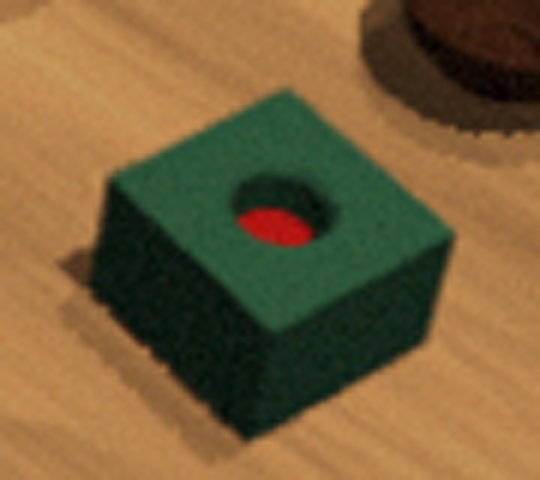

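Run:
```python
from h import *
def U(o,s,p): return [o[0]+(p[0]+.5)/s-.5,o[1]+(p[1]+.5)/s-.5]
S1=lambda p:U((165,150),4,p);T1=lambda p:U((170,120),4,p)
S2=lambda p:U((310,250),6,p);T2=lambda p:U((360,160),6,p)
for n,a,b in [("b1",S1((78.5,136)),T1((73.5,390))),("b2",S1((216,273)),T1((351,433))),
 ("panLrim",S1((382,78)),T1((232,99))),("panRrim",S1((612,280)),T1((613,169))),
 ("kTL",S2((287,90)),T2((113,103))),("kTR",S2((454,236)),T2((304,139))),("kBR",S2((275,333)),T2((274,331))),("kBL",S2((110,180)),T2((82,299))),
 ("mouth",S2((284,210)),T2((196,215)))]:
    print(n,*tri(a,b))
```

```text
b1 [0.4519 0.2111 0.0721] [np.float64(0.0003942739754484481), np.float64(0.0003942739754483822)]
b2 [0.4245 0.0262 0.0729] [np.float64(0.00037592491764903665), np.float64(0.00037592491764892595)]
panLrim [0.6449 0.1066 0.0899] [np.float64(0.00012019805928559139), np.float64(0.00012019805928554123)]
panRrim [ 0.6014 -0.1482  0.0784] [np.float64(0.00010967560326678613), np.float64(0.00010967560326676418)]
kTL [ 0.5645 -0.3037  0.0578] [np.float64(0.00025432289760444116), np.float64(0.0002543228976044094)]
kTR [ 0.5484 -0.3917  0.0576] [np.float64(0.0005989967736312602), np.float64(0.000598996773631295)]
kBR [ 0.461  -0.3761  0.0588] [np.float64(2.3588955321269454e-05), np.float64(2.358895532133039e-05)]
kBL [ 0.4756 -0.2887  0.0581] [np.float64(0.0005928396628542827), np.float64(0.0005928396628543178)]
mouth [ 0.5134 -0.3413  0.0568] [np.float64(0.0004950705224412784), np.float64(0.000495070522441005)]
```

```bash
cat > ov.py <<'E'
from h import *
def blank(c,z=0):  # foot z
    c=np.array([c[0],c[1],0.])
    return [(circ(c+[0,0,z+h],r),col) for h,r,col in((.076,.023,(0,255,0)),(.032,.023,(255,255,0)),(0,.017,(255,0,255)))]
def pan(c,zf):
    return [(circ([c[0],c[1],zf+.02],.0245),(0,255,0)),(circ([c[0],c[1],zf+.02],.0215),(0,0,255)),(circ([c[0],c[1],zf],.0215),(255,0,0))]
def keep(c,yaw):
    R=np.array([[np.cos(yaw),-np.sin(yaw)],[np.sin(yaw),np.cos(yaw)]])
    q=np.array([[1,1],[1,-1],[-1,-1],[-1,1],[1,1]])*.045@R.T+c[:2]
    return [(np.c_[q,0*q[:,0]+.06],(0,255,255)),(circ([c[0],c[1],.06],.018),(255,0,255)),(circ([c[0],c[1],.06],.021),(0,255,0))]
E
cat > a.py <<'E'
from ov import *
t=cv2.imread("pics/top0.png")[:,:,::-1]; s=cv2.imread("pics/side0.png")[:,:,::-1]
D=blank((.452,.2095))+blank((.4235,.025))+pan((.6445,.106),.073)+pan((.601,-.148),.062)+keep((.512,-.340),-.178)
crop(s,165,150,345,270,4,"pics/s1o.png",D,"side"); crop(t,170,120,340,245,4,"pics/t1o.png",D,"top")
crop(t,360,160,430,230,6,"pics/t2o.png",D,"top");crop(s,310,250,400,330,6,"pics/s2o.png",D,"side")
def fit(names):
    ims=[cv2.imread(n) for n in names]; H=max(i.shape[0] for i in ims)
    cv2.imwrite("pics/k.png",np.hstack([cv2.copyMakeBorder(i,0,H-i.shape[0],0,0,0) for i in ims])[:, :])
E
python3 a.py
```

```text
(no output)
```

View pics/s1o.png

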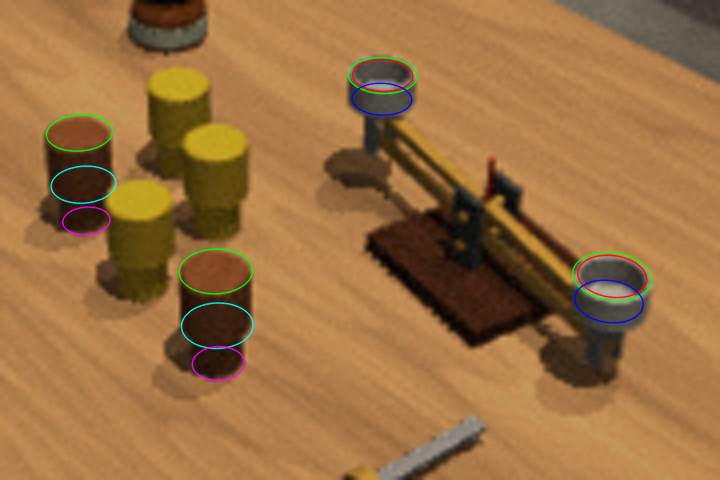

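View pics/t1o.png

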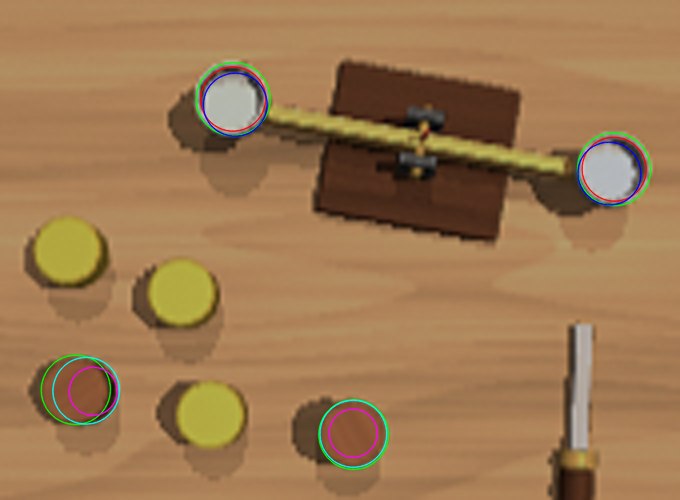

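View pics/t2o.png

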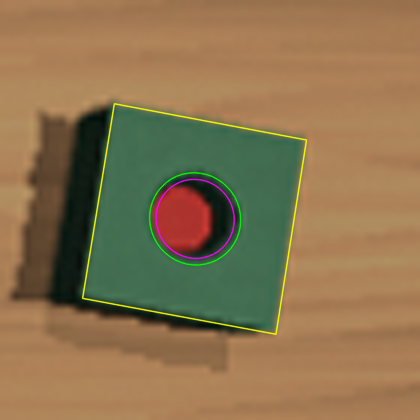

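View pics/s2o.png

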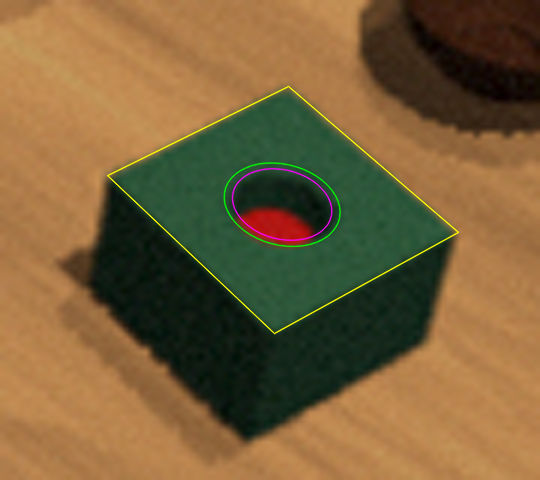

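```bash
cat > to.py <<'E'
from h import *
import sys
def Rt():
    s=get_state(); return s,Ro.from_euler('xyz',s['tcp_rot']).as_matrix()
def to(p,jaw=None):
    # report tool-frame shift to world TCP p, with tool made vertical & jaw dir yaw (mod pi)
    s,R=Rt(); d=np.array(p)-s['ee_pos']
    print("t",s['time'],"pos",s['ee_pos'],"F",s['wrist_force'],"open",s['opening'],"q",s['joint_pos'])
    print("R cols",R.T.round(3).tolist()); print("shift world",d,"tool",R.T@d)
    if jaw is not None:
        yv=np.array([np.cos(jaw),np.sin(jaw),0]); 
        for sg in(1,-1):
            y=yv*sg; x=np.array([0,0,-1.]); Rd=np.c_[x,y,np.cross(x,y)]
            w=Ro.from_matrix(R.T@Rd).as_rotvec(); print("rotvec",w, "shift after turn",Rd.T@d)
if __name__=="__main__":
    a=[float(v) for v in sys.argv[1:]]; to(a[:3],a[3] if len(a)>3 else None)
E
python3 to.py .452 .2095 .15 .785
```

```text
t 0.1 pos [0.2012 0.4843 0.2306] F [-0.4139 -0.0091  0.4159] open 0.08561796166725681 q [ 1.177   0.2606 -0.1392  1.1727 -0.      1.5708]
R cols [[-0.001, -0.002, -1.0], [0.384, 0.923, -0.002], [0.923, -0.384, 0.0]]
shift world [ 0.2508 -0.2748 -0.0806] tool [ 0.0808 -0.1574  0.337 ]
rotvec [0.392  0.0004 0.0017] shift after turn [ 0.0806 -0.0168  0.3716]
rotvec [-2.7496 -0.0024  0.0005] shift after turn [ 0.0806  0.0168 -0.3716]
```

Call:
{"method": "arm_command", "body": {"steps": [{"wx": 0.13, "jaw": 0.45}, {"wx": 0.13}, {"wx": 0.13}, {"dz": 0.06, "dy": -0.003}, {"dz": 0.06, "dy": -0.003}, {"dz": 0.06, "dy": -0.003}, {"dz": 0.06, "dy": -0.003}, {"dz": 0.06, "dy": -0.003}], "grip_force": 40}}

```text
schema error: expected keys wx, wy, wz, dx, dy, dz, jaw
```

```bash
python3 to.py .452 .2095 .15 .785
```

```text
t 0.1 pos [0.2012 0.4843 0.2306] F [-0.4139 -0.0091  0.4159] open 0.08561796166725681 q [ 1.177   0.2606 -0.1392  1.1727 -0.      1.5708]
R cols [[-0.001, -0.002, -1.0], [0.384, 0.923, -0.002], [0.923, -0.384, 0.0]]
shift world [ 0.2508 -0.2748 -0.0806] tool [ 0.0808 -0.1574  0.337 ]
rotvec [0.392  0.0004 0.0017] shift after turn [ 0.0806 -0.0168  0.3716]
rotvec [-2.7496 -0.0024  0.0005] shift after turn [ 0.0806  0.0168 -0.3716]
```

All keys are required in every row.

Call:
{"method": "arm_command", "body": {"steps": [{"wx": 0.13, "wy": 0, "wz": 0, "dx": 0, "dy": 0, "dz": 0, "jaw": 0.45}, {"wx": 0.13, "wy": 0, "wz": 0, "dx": 0, "dy": 0, "dz": 0, "jaw": 0.45}, {"wx": 0.13, "wy": 0, "wz": 0, "dx": 0, "dy": 0, "dz": 0, "jaw": 0.45}, {"wx": 0, "wy": 0, "wz": 0, "dx": 0, "dy": -0.003, "dz": 0.06, "jaw": 0.45}, {"wx": 0, "wy": 0, "wz": 0, "dx": 0, "dy": -0.003, "dz": 0.06, "jaw": 0.45}, {"wx": 0, "wy": 0, "wz": 0, "dx": 0, "dy": -0.003, "dz": 0.06, "jaw": 0.45}, {"wx": 0, "wy": 0, "wz": 0, "dx": 0, "dy": -0.003, "dz": 0.06, "jaw": 0.45}, {"wx": 0, "wy": 0, "wz": 0, "dx": 0, "dy": -0.003, "dz": 0.06, "jaw": 0.45}], "grip_force": 40}}

```text
time: 1.1
ee_pos: [0.4042, 0.2607, 0.2311]
tcp_rot: [-2.145, 1.571, -2.929]
wrist_force: [1.3, -0.5, -0.3]
opening: 0.0623
```

```bash
python3 to.py .452 .2095 .15 .785
```

```text
t 1.1 pos [0.4042 0.2607 0.2311] F [ 1.2601 -0.474  -0.3222] open 0.062282281513917806 q [ 0.5729  0.1851 -0.2384  1.1475  0.0001  1.3564]
R cols [[-0.0, -0.0, -1.0], [0.706, 0.708, -0.0], [0.708, -0.706, -0.0]]
shift world [ 0.0478 -0.0512 -0.0811] tool [ 0.0811 -0.0025  0.0701]
rotvec [ 0.0023 -0.0001  0.0002] shift after turn [ 0.0811 -0.0024  0.0701]
rotvec [-3.1393 -0.0003 -0.0002] shift after turn [ 0.0811  0.0024 -0.0701]
```

Call:
{"method": "arm_command", "body": {"steps": [{"wx": 0, "wy": 0, "wz": 0, "dx": 0, "dy": -0.001, "dz": 0.035, "jaw": 0.45}, {"wx": 0, "wy": 0, "wz": 0, "dx": 0, "dy": -0.001, "dz": 0.035, "jaw": 0.45}, {"wx": 0, "wy": 0, "wz": 0, "dx": 0.04, "dy": 0, "dz": 0, "jaw": 0.45}, {"wx": 0, "wy": 0, "wz": 0, "dx": 0.04, "dy": 0, "dz": 0, "jaw": 0.45}, {"wx": 0, "wy": 0, "wz": 0, "dx": 0, "dy": 0, "dz": 0, "jaw": 0.45}], "grip_force": 40}}

```text
time: 1.72
ee_pos: [0.4485, 0.21, 0.1484]
tcp_rot: [-1.92, 1.563, -2.704]
wrist_force: [0.0, -0.1, 0.9]
opening: 0.0616
```

```bash
cat > b.py <<'E'
from ov import *
from to import to
to([.452,.2095,.034],.785)
t=capture("top");s=capture("side")
D=blank((.452,.2095))
crop(s,130,110,260,230,5,"pics/s3.png",D,"side"); crop(t,130,160,260,280,5,"pics/t3.png",D,"top")
E
python3 b.py
```

```text
t 1.725 pos [0.4485 0.21   0.1484] F [ 0.013  -0.0561  0.9391] open 0.061617337593674375 q [ 0.4379  0.2674 -0.3546  0.9568 -0.      1.222 ]
R cols [[-0.007, -0.003, -1.0], [0.706, 0.708, -0.008], [0.708, -0.706, -0.003]]
shift world [ 0.0035 -0.0005 -0.1144] tool [0.1143 0.003  0.0031]
rotvec [ 0.0017 -0.0027  0.0076] shift after turn [0.1144 0.0022 0.0028]
rotvec [-3.1399 -0.0119 -0.0043] shift after turn [ 0.1144 -0.0022 -0.0028]
```

View pics/s3.png

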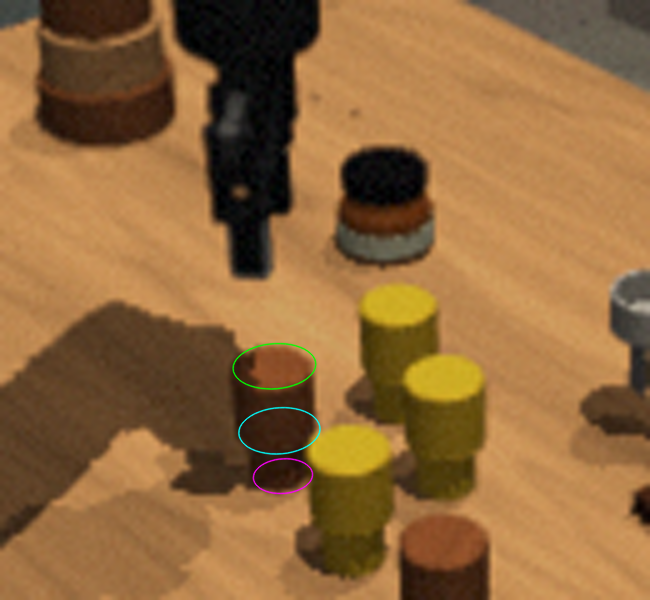

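View pics/t3.png

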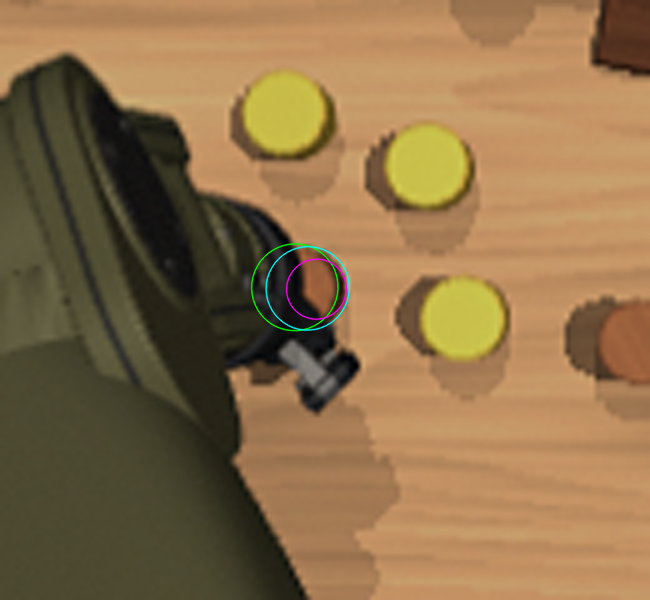

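Call:
{"method": "arm_command", "body": {"steps": [{"wx": 0, "wy": 0, "wz": 0, "dx": 0.04, "dy": 0.001, "dz": 0.002, "jaw": 0.45}, {"wx": 0, "wy": 0, "wz": 0, "dx": 0.03, "dy": 0.001, "dz": 0, "jaw": 0.45}, {"wx": 0, "wy": 0, "wz": 0, "dx": 0, "dy": 0, "dz": 0, "jaw": 0.45}, {"wx": 0, "wy": 0, "wz": 0, "dx": 0, "dy": 0, "dz": 0, "jaw": 0.45}], "grip_force": 40}}

```text
time: 2.33
ee_pos: [0.4558, 0.2124, 0.0833]
tcp_rot: [1.215, 1.567, 0.432]
wrist_force: [-0.5, -0.3, 1.1]
opening: 0.062
```

```bash
python3 to.py .452 .2095 .034 .785
```

```text
t 2.325 pos [0.4558 0.2124 0.0833] F [-0.4545 -0.2991  1.053 ] open 0.0619968155676106 q [ 0.4361  0.3331 -0.4509  0.7834 -0.      1.2196]
R cols [[0.003, 0.001, -1.0], [0.706, 0.708, 0.003], [0.708, -0.706, 0.001]]
shift world [-0.0038 -0.0029 -0.0493] tool [ 0.0493 -0.0049 -0.0007]
rotvec [ 0.0023  0.0011 -0.0031] shift after turn [ 0.0493 -0.0048 -0.0006]
rotvec [-3.1393  0.0049  0.0018] shift after turn [0.0493 0.0048 0.0006]
```

Call:
{"method": "arm_command", "body": {"steps": [{"wx": 0, "wy": 0, "wz": 0, "dx": 0.03, "dy": -0.003, "dz": 0, "jaw": 0.45}, {"wx": 0, "wy": 0, "wz": 0, "dx": 0.01, "dy": -0.001, "dz": 0, "jaw": 0.45}, {"wx": 0, "wy": 0, "wz": 0, "dx": 0.005, "dy": 0, "dz": 0, "jaw": 0.45}, {"wx": 0, "wy": 0, "wz": 0, "dx": 0, "dy": 0, "dz": 0, "jaw": 0.45}, {"wx": 0, "wy": 0, "wz": 0, "dx": 0, "dy": 0, "dz": 0, "jaw": 0.45}, {"wx": 0, "wy": 0, "wz": 0, "dx": 0, "dy": 0, "dz": 0, "jaw": 0.45}], "grip_force": 40}}

```text
time: 3.08
ee_pos: [0.452, 0.2089, 0.0368]
tcp_rot: [1.194, 1.57, 0.411]
wrist_force: [0.4, -0.0, -0.2]
opening: 0.0618
```

```bash
python3 to.py .452 .2095 .034 .785
```

```text
t 3.075 pos [0.452  0.2089 0.0368] F [ 0.3972 -0.0358 -0.1956] open 0.06180462740229848 q [ 0.433   0.3826 -0.5233  0.6639 -0.      1.2168]
R cols [[0.001, 0.0, -1.0], [0.706, 0.708, 0.001], [0.708, -0.706, 0.0]]
shift world [ 0.      0.0006 -0.0028] tool [ 0.0028  0.0004 -0.0004]
rotvec [ 0.002   0.0004 -0.001 ] shift after turn [ 0.0028  0.0004 -0.0004]
rotvec [-3.1396  0.0015  0.0006] shift after turn [ 0.0028 -0.0004  0.0004]
```

Call:
{"method": "arm_command", "body": {"steps": [{"wx": 0, "wy": 0, "wz": 0, "dx": 0.002, "dy": 0, "dz": 0, "jaw": 0.45}, {"wx": 0, "wy": 0, "wz": 0, "dx": 0, "dy": 0, "dz": 0, "jaw": -0.1}, {"wx": 0, "wy": 0, "wz": 0, "dx": 0, "dy": 0, "dz": 0, "jaw": -0.1}, {"wx": 0, "wy": 0, "wz": 0, "dx": 0, "dy": 0, "dz": 0, "jaw": -0.1}, {"wx": 0, "wy": 0, "wz": 0, "dx": 0, "dy": 0, "dz": 0, "jaw": -0.1}, {"wx": 0, "wy": 0, "wz": 0, "dx": 0, "dy": 0, "dz": 0, "jaw": -0.1}], "grip_force": 50}}

```text
time: 3.82
ee_pos: [0.4514, 0.2087, 0.0345]
tcp_rot: [-0.709, 1.571, -1.492]
wrist_force: [-1.0, 0.1, 4.7]
opening: 0.0447
```

```bash
python3 to.py .6445 .106 .17
```

```text
t 3.825 pos [0.4514 0.2087 0.0345] F [-1.0011  0.0533  4.6688] open 0.04468398143349792 q [ 0.433   0.3855 -0.5265  0.6588 -0.0001  1.2169]
R cols [[0.0, -0.0, -1.0], [0.706, 0.708, -0.0], [0.708, -0.706, 0.0]]
shift world [ 0.1931 -0.1027  0.1355] tool [-0.1355  0.0636  0.2092]
```

Call:
{"method": "arm_command", "body": {"steps": [{"wx": 0, "wy": 0, "wz": 0, "dx": -0.03, "dy": 0, "dz": 0, "jaw": -0.1}, {"wx": 0, "wy": 0, "wz": 0, "dx": -0.045, "dy": 0, "dz": 0, "jaw": -0.1}, {"wx": 0, "wy": 0, "wz": 0, "dx": -0.045, "dy": 0, "dz": 0, "jaw": -0.1}, {"wx": 0, "wy": 0, "wz": 0, "dx": -0.03, "dy": 0, "dz": 0, "jaw": -0.1}, {"wx": 0, "wy": 0, "wz": 0, "dx": 0, "dy": 0.016, "dz": 0.05, "jaw": -0.1}, {"wx": 0, "wy": 0, "wz": 0, "dx": 0, "dy": 0.016, "dz": 0.05, "jaw": -0.1}, {"wx": 0, "wy": 0, "wz": 0, "dx": 0, "dy": 0.016, "dz": 0.05, "jaw": -0.1}, {"wx": 0, "wy": 0, "wz": 0, "dx": 0, "dy": 0.016, "dz": 0.05, "jaw": -0.1}], "grip_force": 50}}

```text
time: 4.82
ee_pos: [0.6396, 0.112, 0.1834]
tcp_rot: [-2.533, 1.57, 2.966]
wrist_force: [-0.3, 0.6, -0.9]
opening: 0.0449
```

```bash
python3 to.py .6445 .106 .17
```

```text
t 4.825 pos [0.6396 0.112  0.1834] F [-0.3136  0.5983 -0.9236] open 0.044881336268435906 q [0.1733 0.4963 0.1021 1.1773 0.0003 0.957 ]
R cols [[-0.001, 0.0, -1.0], [0.706, 0.708, -0.0], [0.708, -0.706, -0.001]]
shift world [ 0.0049 -0.006  -0.0134] tool [ 0.0134 -0.0008  0.0078]
```

Call:
{"method": "arm_command", "body": {"steps": [{"wx": 0, "wy": 0, "wz": 0, "dx": 0.02, "dy": 0, "dz": 0.005, "jaw": -0.1}, {"wx": 0, "wy": 0, "wz": 0, "dx": 0, "dy": 0, "dz": 0, "jaw": -0.1}, {"wx": 0, "wy": 0, "wz": 0, "dx": 0, "dy": 0, "dz": 0, "jaw": -0.1}], "grip_force": 50}}

```text
time: 5.2
ee_pos: [0.6411, 0.1097, 0.1641]
tcp_rot: [-2.346, 1.569, -3.129]
wrist_force: [-0.2, 1.3, -1.5]
opening: 0.0447
```

```bash
cat > c.py <<'E'
from ov import *
from to import to,Rt
import sys
tag=sys.argv[1]; side_box=eval(sys.argv[2]); top_box=eval(sys.argv[3]); sc=int(sys.argv[4])
target=eval(sys.argv[5]) ; extra=eval(sys.argv[6]) if len(sys.argv)>6 else []
to(target)
st,_=Rt(); p=st['ee_pos']
D=blank((p[0],p[1]),p[2]-.0345)+extra
t=capture("top");s=capture("side")
cv2.imwrite(f"pics/full_t{tag}.png",t[:,:,::-1]);cv2.imwrite(f"pics/full_s{tag}.png",s[:,:,::-1])
crop(s,*side_box,sc,f"pics/s{tag}.png",D,"side"); crop(t,*top_box,sc,f"pics/t{tag}.png",D,"top")
E
python3 c.py 4 "(210,120,350,250)" "(180,90,320,210)" 5 "(.6445,.106,.13)" "pan((.6445,.106),.073)+pan((.601,-.148),.062)"
```

```text
t 5.2 pos [0.6411 0.1097 0.1641] F [-0.151   1.333  -1.5184] open 0.04469960020821271 q [0.1693 0.5077 0.0705 1.1349 0.0002 0.9526]
R cols [[-0.001, -0.0, -1.0], [0.706, 0.709, -0.001], [0.709, -0.706, -0.001]]
shift world [ 0.0034 -0.0037 -0.0341] tool [ 0.0341 -0.0001  0.005 ]
```

View pics/s4.png

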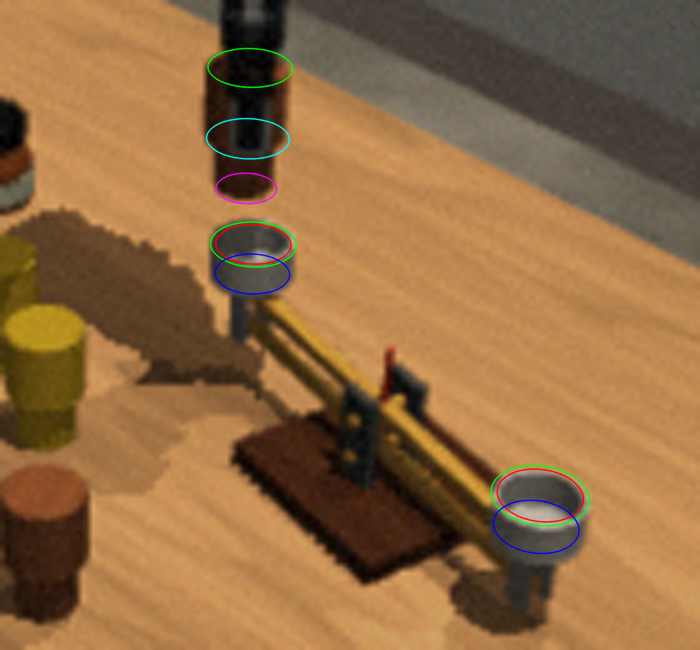

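View pics/t4.png

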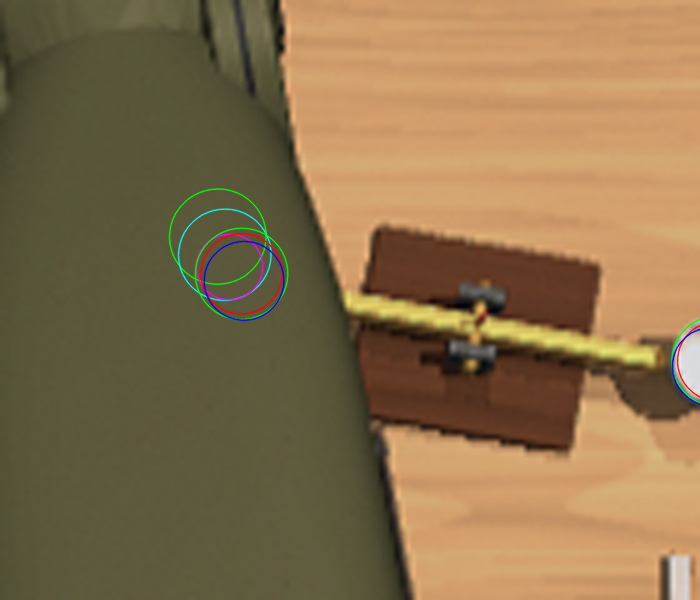

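Call:
{"method": "arm_command", "body": {"steps": [{"wx": 0, "wy": 0, "wz": 0, "dx": 0, "dy": 0, "dz": 0.006, "jaw": -0.1}, {"wx": 0, "wy": 0, "wz": 0, "dx": 0, "dy": 0, "dz": 0, "jaw": -0.1}, {"wx": 0, "wy": 0, "wz": 0, "dx": 0, "dy": 0, "dz": 0, "jaw": -0.1}], "grip_force": 50}}

```text
time: 5.68
ee_pos: [0.6462, 0.1051, 0.1646]
tcp_rot: [1.046, 1.57, 0.262]
wrist_force: [0.0, -0.1, -1.7]
opening: 0.0452
```

```bash
python3 c.py 5 "(210,120,350,250)" "(180,90,320,210)" 5 "(.6445,.106,.13)" "pan((.6445,.106),.073)+pan((.601,-.148),.062)"
```

```text
t 5.675 pos [0.6462 0.1051 0.1646] F [ 0.047  -0.1    -1.6611] open 0.045153793696241507 q [0.1613 0.5135 0.082  1.1389 0.     0.9451]
R cols [[0.0, 0.0, -1.0], [0.706, 0.708, 0.0], [0.708, -0.706, 0.0]]
shift world [-0.0017  0.0009 -0.0346] tool [ 0.0346 -0.0006 -0.0018]
```

View pics/s5.png

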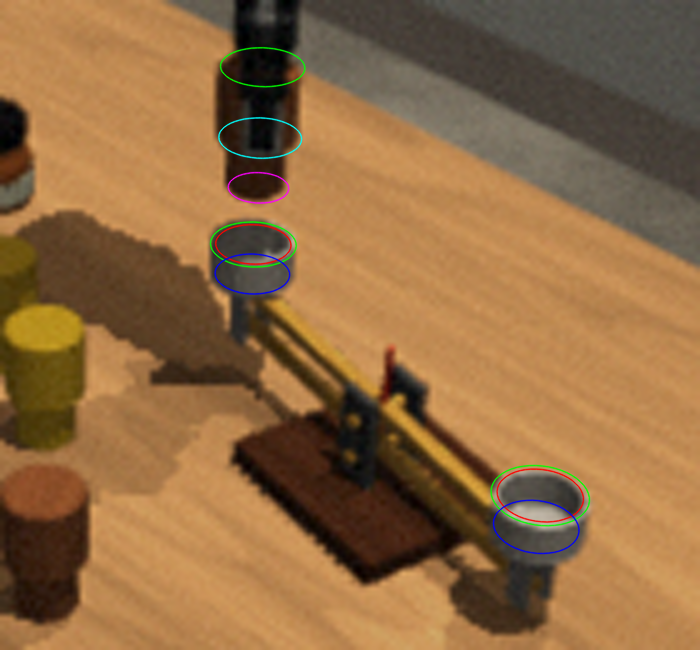

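Call:
{"method": "arm_command", "body": {"steps": [{"wx": 0, "wy": 0, "wz": 0, "dx": 0.02, "dy": 0, "dz": -0.0015, "jaw": -0.1}, {"wx": 0, "wy": 0, "wz": 0, "dx": 0.02, "dy": 0, "dz": 0, "jaw": -0.1}, {"wx": 0, "wy": 0, "wz": 0, "dx": 0.008, "dy": 0, "dz": 0, "jaw": -0.1}, {"wx": 0, "wy": 0, "wz": 0, "dx": 0, "dy": 0, "dz": 0, "jaw": -0.1}, {"wx": 0, "wy": 0, "wz": 0, "dx": 0, "dy": 0, "dz": 0, "jaw": -0.1}], "grip_force": 50}}

```text
time: 6.4
ee_pos: [0.6457, 0.1063, 0.1172]
tcp_rot: [0.952, 1.569, 0.168]
wrist_force: [-0.2, -0.8, -1.1]
opening: 0.0453
```

```bash
python3 c.py 6 "(210,120,350,250)" "(180,90,320,210)" 5 "(.6445,.106,.095)" "pan((.6445,.106),.073)+pan((.601,-.148),.062)"
```

```text
t 6.4 pos [0.6457 0.1063 0.1172] F [-0.2082 -0.7718 -1.0894] open 0.04526063100457547 q [0.1631 0.5399 0.0004 1.0298 0.     0.9469]
R cols [[0.001, 0.0, -1.0], [0.706, 0.708, 0.001], [0.708, -0.706, 0.001]]
shift world [-0.0012 -0.0003 -0.0222] tool [ 0.0222 -0.0011 -0.0007]
```

View pics/s6.png

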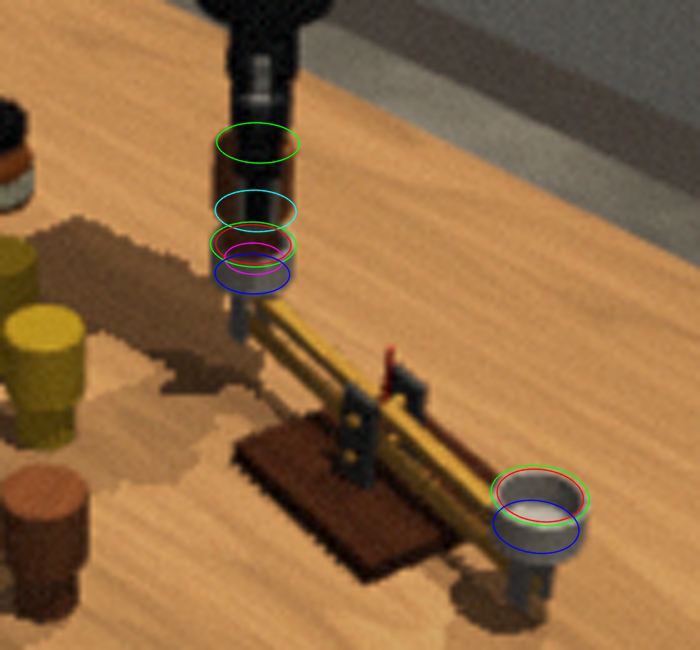

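Call:
{"method": "arm_command", "body": {"steps": [{"wx": 0, "wy": 0, "wz": 0, "dx": 0.007, "dy": -0.001, "dz": 0, "jaw": -0.1}, {"wx": 0, "wy": 0, "wz": 0, "dx": 0.006, "dy": 0, "dz": 0, "jaw": -0.1}, {"wx": 0, "wy": 0, "wz": 0, "dx": 0.005, "dy": 0, "dz": 0, "jaw": -0.1}, {"wx": 0, "wy": 0, "wz": 0, "dx": 0.003, "dy": 0, "dz": 0, "jaw": -0.1}, {"wx": 0, "wy": 0, "wz": 0, "dx": 0, "dy": 0, "dz": 0, "jaw": -0.1}, {"wx": 0, "wy": 0, "wz": 0, "dx": 0, "dy": 0, "dz": 0, "jaw": -0.1}], "grip_force": 50}}

```text
time: 7.25
ee_pos: [0.6441, 0.1054, 0.0952]
tcp_rot: [-2.313, 1.57, -3.097]
wrist_force: [0.5, 0.4, -2.4]
opening: 0.0449
```

```bash
python3 c.py 7 "(210,120,350,250)" "(180,90,320,210)" 5 "(.6445,.106,.09)" "pan((.6445,.106),.058)+pan((.601,-.148),.078)"
```

```text
t 7.25 pos [0.6441 0.1054 0.0952] F [ 0.4525  0.3944 -2.368 ] open 0.0448736742948825 q [ 0.1622  0.5542 -0.0351  0.9821  0.0001  0.946 ]
R cols [[-0.001, -0.0, -1.0], [0.706, 0.708, -0.0], [0.708, -0.706, -0.0]]
shift world [ 0.0004  0.0006 -0.0052] tool [ 0.0052  0.0007 -0.0001]
```

View pics/s7.png

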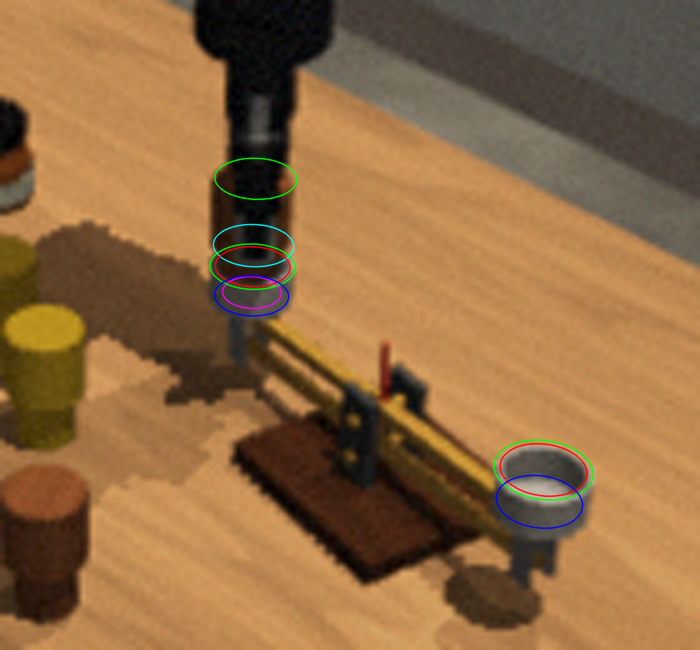

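Call:
{"method": "arm_command", "body": {"steps": [{"wx": 0, "wy": 0, "wz": 0, "dx": 0.003, "dy": 0, "dz": 0, "jaw": -0.1}, {"wx": 0, "wy": 0, "wz": 0, "dx": 0, "dy": 0, "dz": 0, "jaw": -0.1}, {"wx": 0, "wy": 0, "wz": 0, "dx": 0, "dy": 0, "dz": 0, "jaw": 0.2}, {"wx": 0, "wy": 0, "wz": 0, "dx": 0, "dy": 0, "dz": 0, "jaw": 0.5}, {"wx": 0, "wy": 0, "wz": 0, "dx": 0, "dy": 0, "dz": 0, "jaw": 0.5}, {"wx": 0, "wy": 0, "wz": 0, "dx": -0.02, "dy": 0, "dz": 0, "jaw": 0.5}, {"wx": 0, "wy": 0, "wz": 0, "dx": -0.04, "dy": 0, "dz": 0, "jaw": 0.5}, {"wx": 0, "wy": 0, "wz": 0, "dx": -0.05, "dy": 0, "dz": 0, "jaw": 0.5}], "grip_force": 50}}

```text
time: 8.35
ee_pos: [0.6435, 0.1053, 0.2024]
tcp_rot: [-2.202, 1.568, -2.985]
wrist_force: [0.3, 0.0, 0.2]
opening: 0.064
```

```bash
python3 c.py 8 "(160,120,340,250)" "(160,90,340,220)" 4 "(.4235,.0245,.2)" "pan((.6445,.106),.056)+pan((.601,-.148),.08)"
```

```text
t 8.35 pos [0.6435 0.1053 0.2024] F [0.2772 0.0492 0.1673] open 0.06398462398006459 q [0.1622 0.4952 0.15   1.228  0.     0.946 ]
R cols [[-0.002, -0.0, -1.0], [0.706, 0.708, -0.002], [0.708, -0.706, -0.001]]
shift world [-0.22   -0.0808 -0.0024] tool [ 0.003  -0.2125 -0.0987]
```

View pics/s8.png

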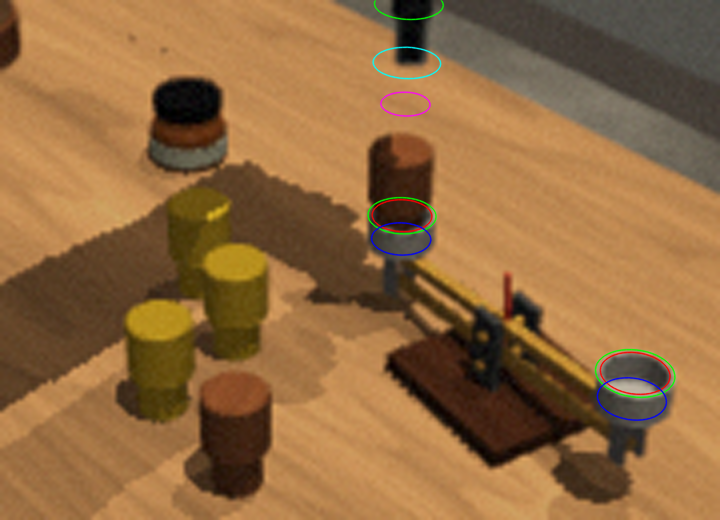

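Call:
{"method": "arm_command", "body": {"steps": [{"wx": 0, "wy": 0, "wz": 0, "dx": 0, "dy": -0.0425, "dz": -0.0195, "jaw": 0.45}, {"wx": 0, "wy": 0, "wz": 0, "dx": 0, "dy": -0.0425, "dz": -0.0195, "jaw": 0.45}, {"wx": 0, "wy": 0, "wz": 0, "dx": 0, "dy": -0.0425, "dz": -0.0195, "jaw": 0.45}, {"wx": 0, "wy": 0, "wz": 0, "dx": 0, "dy": -0.0425, "dz": -0.0195, "jaw": 0.45}, {"wx": 0, "wy": 0, "wz": 0, "dx": 0, "dy": -0.0425, "dz": -0.0195, "jaw": 0.45}, {"wx": 0, "wy": 0, "wz": 0, "dx": 0.04, "dy": 0, "dz": 0, "jaw": 0.45}, {"wx": 0, "wy": 0, "wz": 0, "dx": 0.04, "dy": 0, "dz": 0, "jaw": 0.45}, {"wx": 0, "wy": 0, "wz": 0, "dx": 0, "dy": 0, "dz": 0, "jaw": 0.45}], "grip_force": 50}}

```text
time: 9.45
ee_pos: [0.4221, 0.0236, 0.1201]
tcp_rot: [-2.303, 1.564, -3.087]
wrist_force: [0.6, 0.0, 0.3]
opening: 0.062
```

```bash
python3 c.py 9 "(160,150,290,270)" "(180,160,320,280)" 5 "(.4235,.0245,.0345)" "blank((.4235,.0245))"
```

```text
t 9.45 pos [0.4221 0.0236 0.1201] F [0.5732 0.043  0.3472] open 0.06201110561290556 q [ 0.0558  0.1766 -0.5627  0.838   0.      0.8396]
R cols [[-0.006, -0.0, -1.0], [0.706, 0.708, -0.005], [0.708, -0.706, -0.004]]
shift world [ 0.0014  0.0009 -0.0856] tool [0.0856 0.0021 0.0007]
```

View pics/s9.png

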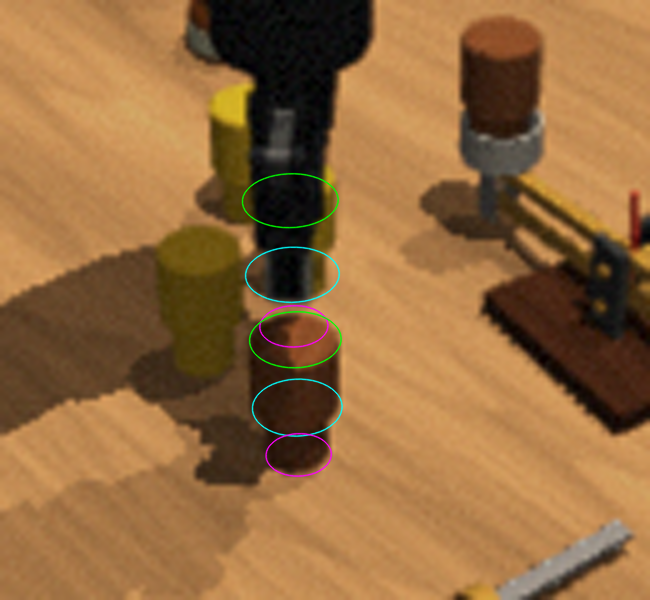

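View pics/t9.png

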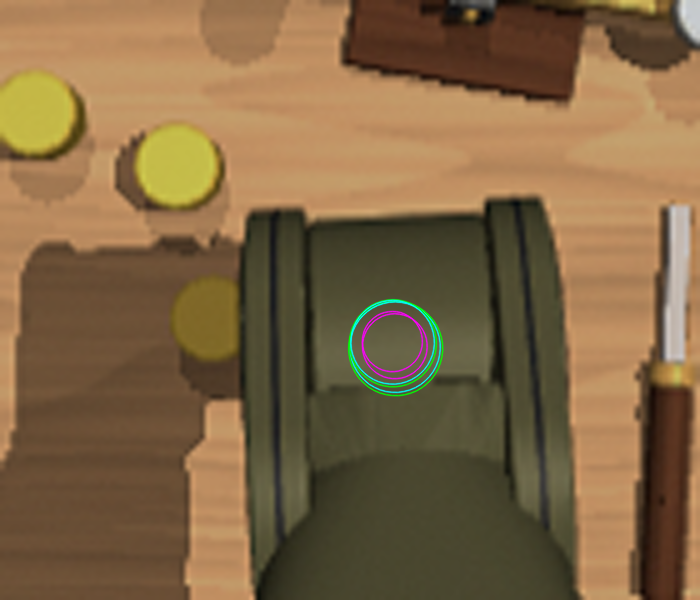

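Call:
{"method": "arm_command", "body": {"steps": [{"wx": 0, "wy": 0, "wz": 0, "dx": 0.04, "dy": 0, "dz": 0, "jaw": 0.45}, {"wx": 0, "wy": 0, "wz": 0, "dx": 0.03, "dy": 0, "dz": 0, "jaw": 0.45}, {"wx": 0, "wy": 0, "wz": 0, "dx": 0.012, "dy": 0, "dz": 0, "jaw": 0.45}, {"wx": 0, "wy": 0, "wz": 0, "dx": 0, "dy": 0, "dz": 0, "jaw": 0.45}, {"wx": 0, "wy": 0, "wz": 0, "dx": 0, "dy": 0, "dz": 0, "jaw": 0.45}, {"wx": 0, "wy": 0, "wz": 0, "dx": 0, "dy": 0, "dz": 0, "jaw": 0.45}], "grip_force": 50}}

```text
time: 10.3
ee_pos: [0.4264, 0.0238, 0.0414]
tcp_rot: [0.822, 1.568, 0.038]
wrist_force: [0.2, -0.4, -0.3]
opening: 0.0618
```

```bash
python3 to.py .4235 .0245 .0345
```

```text
t 10.3 pos [0.4264 0.0238 0.0414] F [ 0.1533 -0.3657 -0.2885] open 0.06177219282457521 q [ 0.0559  0.2767 -0.6826  0.6091 -0.      0.8397]
R cols [[0.002, 0.0, -1.0], [0.706, 0.708, 0.002], [0.708, -0.706, 0.002]]
shift world [-0.0029  0.0007 -0.0069] tool [ 0.0069 -0.0016 -0.0025]
```

Call:
{"method": "arm_command", "body": {"steps": [{"wx": 0, "wy": 0, "wz": 0, "dx": 0.006, "dy": -0.0015, "dz": -0.0025, "jaw": 0.45}, {"wx": 0, "wy": 0, "wz": 0, "dx": 0, "dy": 0, "dz": 0, "jaw": 0.45}, {"wx": 0, "wy": 0, "wz": 0, "dx": 0, "dy": 0, "dz": 0, "jaw": 0.45}, {"wx": 0, "wy": 0, "wz": 0, "dx": 0, "dy": 0, "dz": 0, "jaw": -0.1}, {"wx": 0, "wy": 0, "wz": 0, "dx": 0, "dy": 0, "dz": 0, "jaw": -0.1}, {"wx": 0, "wy": 0, "wz": 0, "dx": 0, "dy": 0, "dz": 0, "jaw": -0.1}, {"wx": 0, "wy": 0, "wz": 0, "dx": 0, "dy": 0, "dz": 0, "jaw": -0.1}], "grip_force": 50}}

```text
time: 11.18
ee_pos: [0.4226, 0.0245, 0.0345]
tcp_rot: [0.863, 1.57, 0.079]
wrist_force: [-0.4, -0.6, 5.1]
opening: 0.0452
```

```bash
python3 to.py .601 -.148 .18
```

```text
t 11.175 pos [0.4226 0.0245 0.0345] F [-0.4426 -0.5713  5.1491] open 0.04516345421632397 q [ 0.0579  0.2828 -0.6984  0.5891  0.      0.8417]
R cols [[0.0, 0.0, -1.0], [0.706, 0.708, 0.0], [0.708, -0.706, 0.0]]
shift world [ 0.1784 -0.1725  0.1455] tool [-0.1454  0.0038  0.2481]
```

Call:
{"method": "arm_command", "body": {"steps": [{"wx": 0, "wy": 0, "wz": 0, "dx": -0.03, "dy": 0, "dz": 0, "jaw": -0.1}, {"wx": 0, "wy": 0, "wz": 0, "dx": -0.05, "dy": 0, "dz": 0, "jaw": -0.1}, {"wx": 0, "wy": 0, "wz": 0, "dx": -0.05, "dy": 0, "dz": 0, "jaw": -0.1}, {"wx": 0, "wy": 0, "wz": 0, "dx": -0.02, "dy": 0.001, "dz": 0.048, "jaw": -0.1}, {"wx": 0, "wy": 0, "wz": 0, "dx": 0, "dy": 0.001, "dz": 0.05, "jaw": -0.1}, {"wx": 0, "wy": 0, "wz": 0, "dx": 0, "dy": 0.001, "dz": 0.05, "jaw": -0.1}, {"wx": 0, "wy": 0, "wz": 0, "dx": 0, "dy": 0.001, "dz": 0.05, "jaw": -0.1}, {"wx": 0, "wy": 0, "wz": 0, "dx": 0, "dy": 0, "dz": 0.046, "jaw": -0.1}], "grip_force": 50}}

```text
time: 12.18
ee_pos: [0.599, -0.1462, 0.1834]
tcp_rot: [-2.743, 1.57, 2.756]
wrist_force: [-0.0, 0.9, 0.4]
opening: 0.0454
```

Call:
{"method": "arm_command", "body": {"steps": [{"wx": 0, "wy": 0, "wz": 0, "dx": 0, "dy": 0, "dz": 0, "jaw": -0.1}, {"wx": 0, "wy": 0, "wz": 0, "dx": 0, "dy": 0, "dz": 0, "jaw": -0.1}, {"wx": 0, "wy": 0, "wz": 0, "dx": 0, "dy": 0, "dz": 0, "jaw": -0.1}]}}

```text
time: 12.55
ee_pos: [0.597, -0.144, 0.1841]
tcp_rot: [-2.711, 1.569, 2.79]
wrist_force: [0.4, 0.7, -0.5]
opening: 0.0452
```

```bash
python3 c.py 10 "(230,120,370,250)" "(180,90,340,220)" 5 "(.601,-.148,.115)" "pan((.6445,.106),.056)+pan((.601,-.148),.08)"
```

```text
t 12.55 pos [ 0.597  -0.144   0.1841] F [ 0.4168  0.6829 -0.4778] open 0.04521852664747906 q [-0.2368  0.4352  0.0016  1.1386  0.0002  0.5462]
R cols [[-0.001, 0.0, -1.0], [0.705, 0.709, -0.001], [0.709, -0.705, -0.001]]
shift world [ 0.004  -0.004  -0.0691] tool [0.0691 0.0001 0.0057]
```

View pics/s10.png

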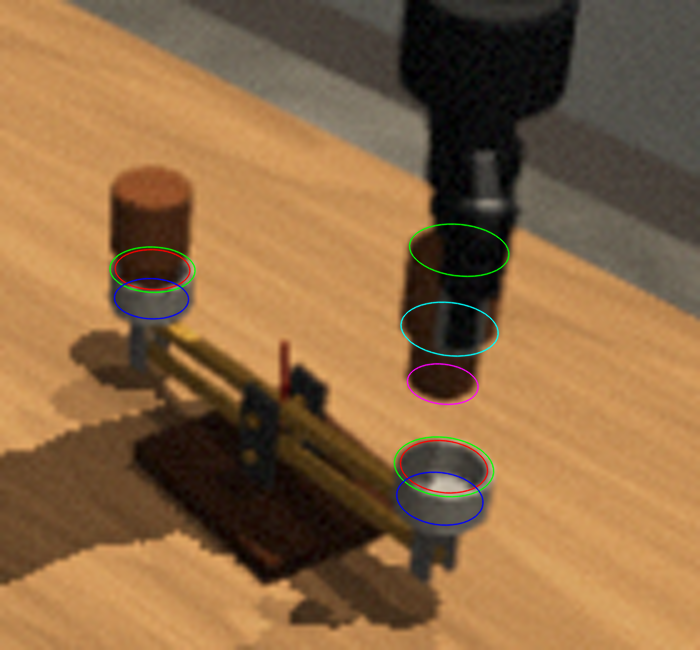

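View pics/t10.png

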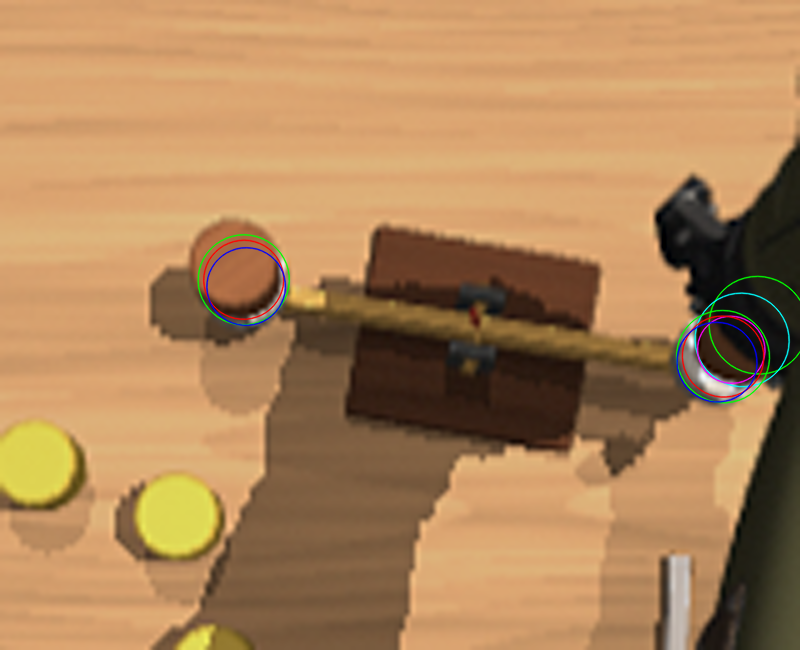

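Call:
{"method": "arm_command", "body": {"steps": [{"wx": 0, "wy": 0, "wz": 0, "dx": 0, "dy": 0, "dz": 0.005, "jaw": -0.1}, {"wx": 0, "wy": 0, "wz": 0, "dx": 0.02, "dy": 0, "dz": 0, "jaw": -0.1}, {"wx": 0, "wy": 0, "wz": 0, "dx": 0.015, "dy": 0, "dz": 0, "jaw": -0.1}, {"wx": 0, "wy": 0, "wz": 0, "dx": 0.008, "dy": 0, "dz": 0, "jaw": -0.1}, {"wx": 0, "wy": 0, "wz": 0, "dx": 0, "dy": 0, "dz": 0, "jaw": -0.1}, {"wx": 0, "wy": 0, "wz": 0, "dx": 0, "dy": 0, "dz": 0, "jaw": -0.1}]}}

```text
time: 13.4
ee_pos: [0.602, -0.1486, 0.1418]
tcp_rot: [0.537, 1.57, -0.247]
wrist_force: [0.4, -0.0, -0.3]
opening: 0.0453
```

```bash
python3 c.py 11 "(230,120,370,250)" "(240,90,400,220)" 5 "(.601,-.148,.115)" "pan((.6445,.106),.056)+pan((.601,-.148),.08)"
```

```text
t 13.4 pos [ 0.602  -0.1486  0.1418] F [ 0.3789 -0.0418 -0.3237] open 0.045299045366073015 q [-0.242   0.4675 -0.0588  1.0437 -0.      0.5418]
R cols [[0.001, -0.0, -1.0], [0.706, 0.708, 0.0], [0.708, -0.706, 0.001]]
shift world [-0.001   0.0006 -0.0268] tool [ 0.0268 -0.0003 -0.0011]
```

View pics/s11.png

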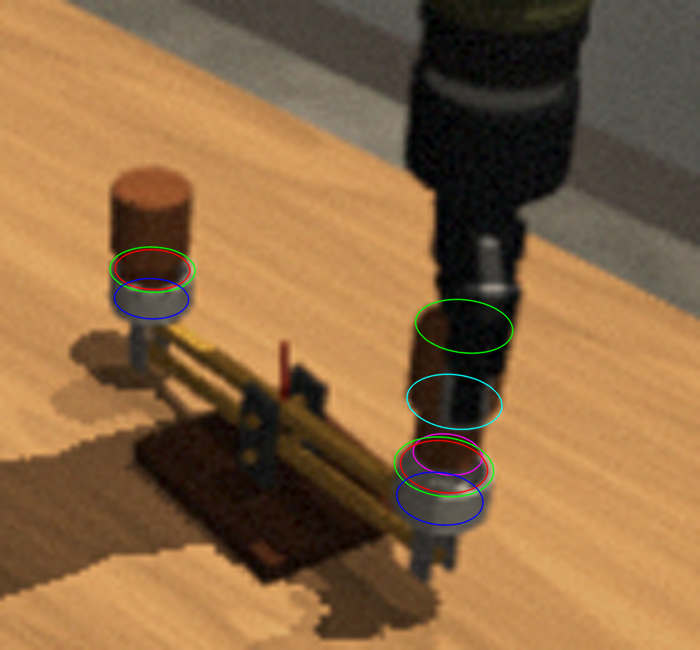

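View pics/t11.png

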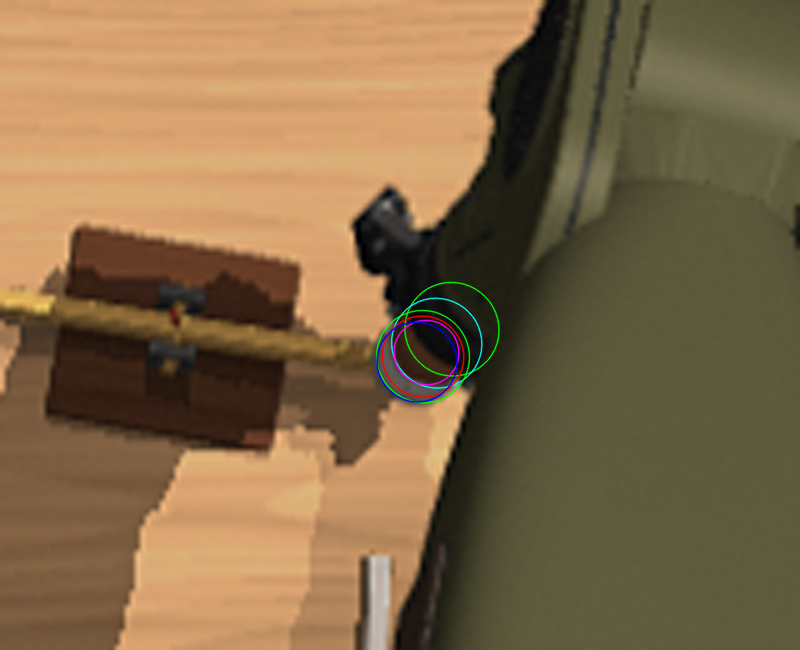

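Call:
{"method": "arm_command", "body": {"steps": [{"wx": 0, "wy": 0, "wz": 0, "dx": 0.01, "dy": 0, "dz": -0.001, "jaw": -0.1}, {"wx": 0, "wy": 0, "wz": 0, "dx": 0.01, "dy": 0, "dz": 0, "jaw": -0.1}, {"wx": 0, "wy": 0, "wz": 0, "dx": 0.005, "dy": 0, "dz": 0, "jaw": -0.1}, {"wx": 0, "wy": 0, "wz": 0, "dx": 0.002, "dy": 0, "dz": 0, "jaw": -0.1}, {"wx": 0, "wy": 0, "wz": 0, "dx": 0, "dy": 0, "dz": 0, "jaw": -0.1}, {"wx": 0, "wy": 0, "wz": 0, "dx": 0, "dy": 0, "dz": 0, "jaw": -0.1}]}}

```text
time: 14.25
ee_pos: [0.6013, -0.1478, 0.1146]
tcp_rot: [0.608, 1.57, -0.176]
wrist_force: [0.1, -0.0, -0.3]
opening: 0.045
```

```bash
python3 c.py 12 "(230,120,370,250)" "(240,90,400,220)" 5 "(.601,-.148,.115)" "pan((.6445,.106),.056)+pan((.601,-.148),.08)"
```

```text
t 14.25 pos [ 0.6013 -0.1478  0.1146] F [ 0.1275 -0.0055 -0.2588] open 0.04501960320089062 q [-0.2411  0.4849 -0.1045  0.9805  0.0001  0.5426]
R cols [[0.001, -0.0, -1.0], [0.706, 0.708, 0.0], [0.708, -0.706, 0.001]]
shift world [-0.0003 -0.0002  0.0004] tool [-0.0004 -0.0003 -0.0001]
```

View pics/s12.png

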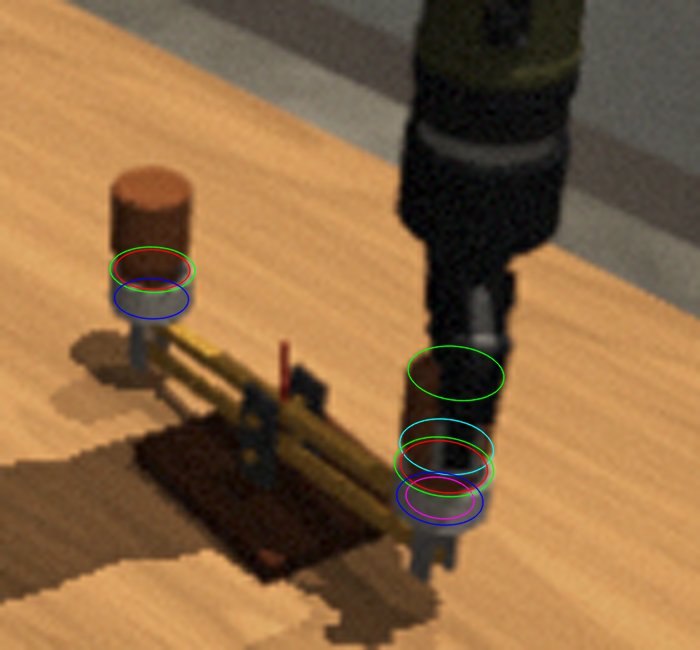

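Call:
{"method": "arm_command", "body": {"steps": [{"wx": 0, "wy": 0, "wz": 0, "dx": 0.002, "dy": 0, "dz": 0, "jaw": -0.1}, {"wx": 0, "wy": 0, "wz": 0, "dx": 0, "dy": 0, "dz": 0, "jaw": -0.1}, {"wx": 0, "wy": 0, "wz": 0, "dx": 0, "dy": 0, "dz": 0, "jaw": 0.2}, {"wx": 0, "wy": 0, "wz": 0, "dx": 0, "dy": 0, "dz": 0, "jaw": 0.5}, {"wx": 0, "wy": 0, "wz": 0, "dx": 0, "dy": 0, "dz": 0, "jaw": 0.5}, {"wx": 0, "wy": 0, "wz": 0, "dx": -0.02, "dy": 0, "dz": 0, "jaw": 0.5}, {"wx": 0, "wy": 0, "wz": 0, "dx": -0.04, "dy": 0, "dz": 0, "jaw": 0.5}, {"wx": 0, "wy": 0, "wz": 0, "dx": -0.05, "dy": 0, "dz": 0, "jaw": 0.5}]}}

```text
time: 15.35
ee_pos: [0.6, -0.1475, 0.2223]
tcp_rot: [-2.605, 1.568, 2.895]
wrist_force: [1.2, -0.9, 0.2]
opening: 0.064
```

Call:
{"method": "arm_command", "body": {"steps": [{"wx": 0, "wy": 0, "wz": 0, "dx": 0, "dy": 0, "dz": 0, "jaw": 0.5}, {"wx": 0, "wy": 0, "wz": 0, "dx": 0, "dy": 0, "dz": 0, "jaw": 0.5}, {"wx": 0, "wy": 0, "wz": 0, "dx": 0, "dy": 0, "dz": 0, "jaw": 0.5}, {"wx": 0, "wy": 0, "wz": 0, "dx": 0, "dy": 0, "dz": 0, "jaw": 0.5}, {"wx": 0, "wy": 0, "wz": 0, "dx": 0, "dy": 0, "dz": 0, "jaw": 0.5}, {"wx": 0, "wy": 0, "wz": 0, "dx": 0, "dy": 0, "dz": 0, "jaw": 0.5}, {"wx": 0, "wy": 0, "wz": 0, "dx": 0, "dy": 0, "dz": 0, "jaw": 0.5}, {"wx": 0, "wy": 0, "wz": 0, "dx": 0, "dy": 0, "dz": 0, "jaw": 0.5}]}}

```text
time: 16.35
ee_pos: [0.6009, -0.1478, 0.2223]
tcp_rot: [0.371, 1.571, -0.413]
wrist_force: [-0.1, -0.0, 1.0]
opening: 0.0641
```

```bash
python3 c.py 13 "(230,120,370,250)" "(200,90,360,220)" 5 "(.601,-.148,.0908)" "pan((.6445,.106),.08)+pan((.601,-.148),.056)"
```

```text
t 16.35 pos [ 0.6009 -0.1478  0.2223] F [-0.147  -0.0174  0.9514] open 0.06410087432806778 q [-0.2411  0.4266  0.0882  1.2323 -0.      0.5427]
R cols [[0.0, -0.0, -1.0], [0.706, 0.708, 0.0], [0.708, -0.706, 0.0]]
shift world [ 0.0001 -0.0002 -0.1315] tool [ 0.1315 -0.0001  0.0002]
```

View pics/s13.png

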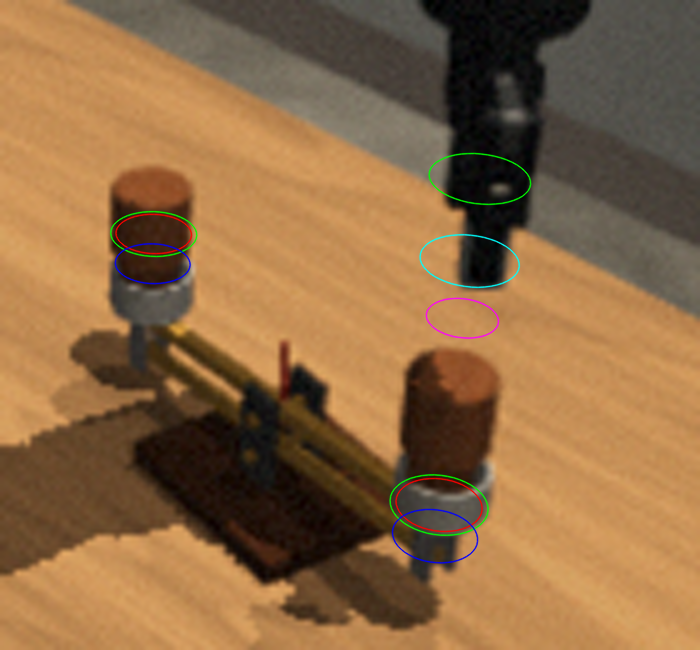

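View pics/t13.png

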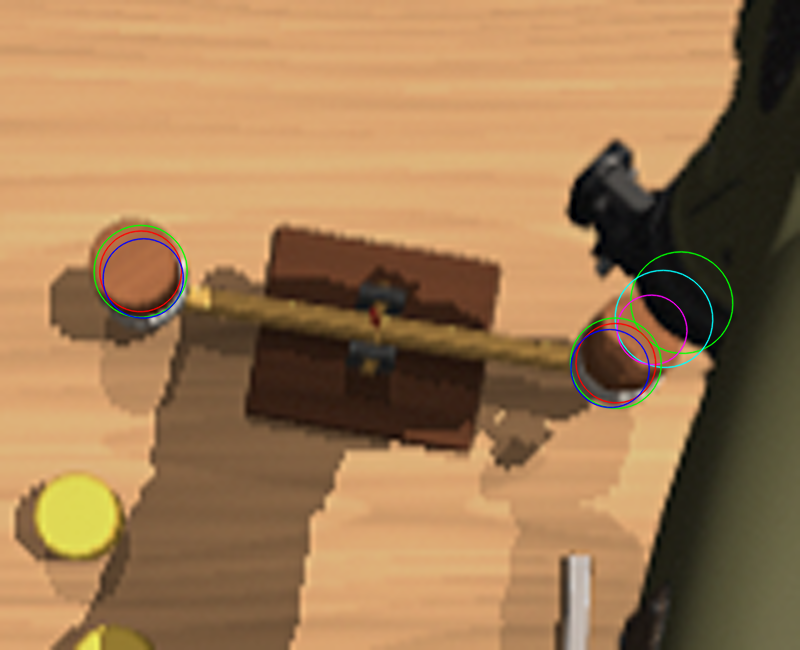

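The left pan (blank from y=0.21) stays on its lower stop, 1.5 s after release, and both blanks stand upright. I'll move over the left pan, which also gives a later look at the balance.

Call:
{"method": "arm_command", "body": {"steps": [{"wx": 0, "wy": 0, "wz": 0, "dx": 0, "dy": 0.042, "dz": -0.0296, "jaw": 0.5}, {"wx": 0, "wy": 0, "wz": 0, "dx": 0, "dy": 0.042, "dz": -0.0296, "jaw": 0.5}, {"wx": 0, "wy": 0, "wz": 0, "dx": 0, "dy": 0.042, "dz": -0.0296, "jaw": 0.5}, {"wx": 0, "wy": 0, "wz": 0, "dx": 0, "dy": 0.042, "dz": -0.0296, "jaw": 0.5}, {"wx": 0, "wy": 0, "wz": 0, "dx": 0, "dy": 0.042, "dz": -0.0296, "jaw": 0.5}, {"wx": 0, "wy": 0, "wz": 0, "dx": 0, "dy": 0, "dz": 0, "jaw": 0.5}, {"wx": 0, "wy": 0, "wz": 0, "dx": 0, "dy": 0, "dz": 0, "jaw": 0.5}, {"wx": 0, "wy": 0, "wz": 0, "dx": 0, "dy": 0, "dz": 0, "jaw": 0.5}]}}

```text
time: 17.45
ee_pos: [0.6442, 0.1041, 0.2224]
tcp_rot: [-1.296, 1.57, -2.081]
wrist_force: [-0.6, -0.9, 0.4]
opening: 0.0641
```

```bash
python3 c.py 14 "(230,120,370,250)" "(200,90,360,220)" 5 "(.6441,.1054,.0908)" "blank((.6441,.1054),.056)+blank((.601,-.148),.08)"
```

```text
t 17.45 pos [0.6442 0.1041 0.2224] F [-0.6186 -0.9054  0.4262] open 0.06408972462477618 q [ 0.1604  0.4881  0.1899  1.2728 -0.0003  0.9458]
R cols [[-0.0, -0.0, -1.0], [0.707, 0.707, -0.0], [0.707, -0.707, 0.0]]
shift world [-0.0001  0.0013 -0.1316] tool [ 0.1316  0.0009 -0.001 ]
```

View pics/s14.png

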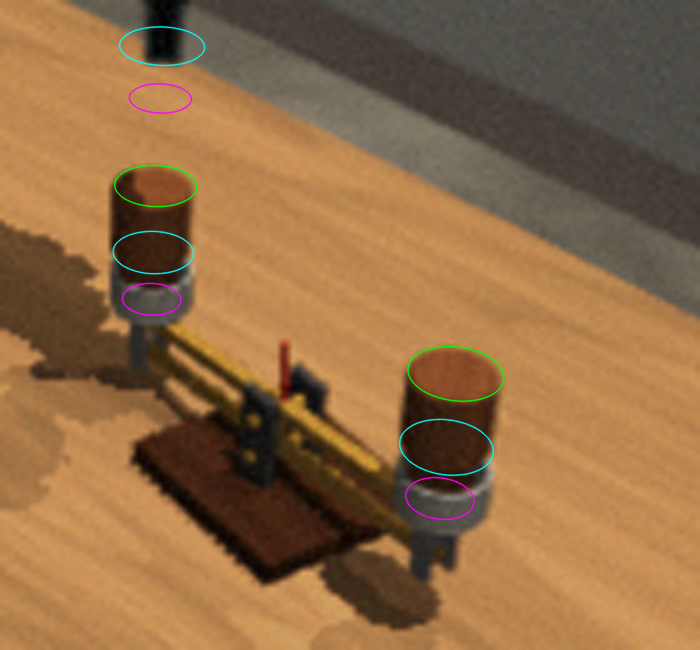

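View pics/t14.png

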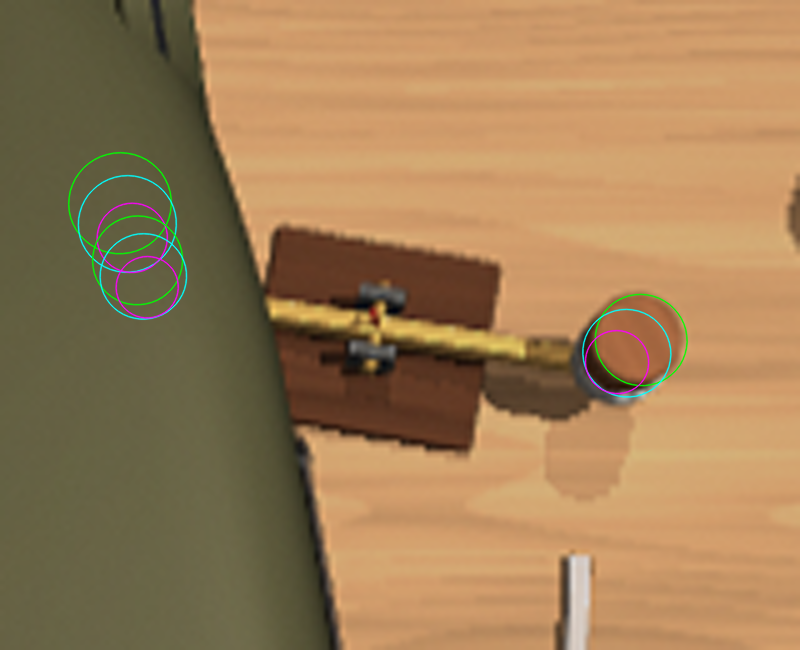

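Call:
{"method": "arm_command", "body": {"steps": [{"wx": 0, "wy": 0, "wz": 0, "dx": 0.03, "dy": 0.0005, "dz": -0.0005, "jaw": 0.5}, {"wx": 0, "wy": 0, "wz": 0, "dx": 0.03, "dy": 0.0005, "dz": -0.0005, "jaw": 0.5}, {"wx": 0, "wy": 0, "wz": 0, "dx": 0.03, "dy": 0, "dz": 0, "jaw": 0.5}, {"wx": 0, "wy": 0, "wz": 0, "dx": 0.02, "dy": 0, "dz": 0, "jaw": 0.5}, {"wx": 0, "wy": 0, "wz": 0, "dx": 0.015, "dy": 0, "dz": 0, "jaw": 0.5}, {"wx": 0, "wy": 0, "wz": 0, "dx": 0, "dy": 0, "dz": 0, "jaw": 0.5}, {"wx": 0, "wy": 0, "wz": 0, "dx": 0, "dy": 0, "dz": 0, "jaw": 0.5}, {"wx": 0, "wy": 0, "wz": 0, "dx": 0, "dy": 0, "dz": 0, "jaw": 0.5}]}}

```text
time: 18.55
ee_pos: [0.6452, 0.107, 0.0985]
tcp_rot: [0.969, 1.569, 0.185]
wrist_force: [-0.1, 0.2, 0.1]
opening: 0.0641
```

```bash
python3 to.py .6441 .1054 .0908
```

```text
t 18.55 pos [0.6452 0.107  0.0985] F [-0.1497  0.1652  0.1433] open 0.06414249768860851 q [ 0.1643  0.5519 -0.0298  0.9869  0.      0.9481]
R cols [[0.002, 0.0, -1.0], [0.706, 0.708, 0.002], [0.708, -0.706, 0.001]]
shift world [-0.0011 -0.0016 -0.0077] tool [ 0.0077 -0.0019  0.0003]
```

Call:
{"method": "arm_command", "body": {"steps": [{"wx": 0, "wy": 0, "wz": 0, "dx": 0.0075, "dy": -0.002, "dz": 0, "jaw": 0.5}, {"wx": 0, "wy": 0, "wz": 0, "dx": 0, "dy": 0, "dz": 0, "jaw": 0.5}, {"wx": 0, "wy": 0, "wz": 0, "dx": 0, "dy": 0, "dz": 0, "jaw": 0.5}, {"wx": 0, "wy": 0, "wz": 0, "dx": 0, "dy": 0, "dz": 0, "jaw": -0.1}, {"wx": 0, "wy": 0, "wz": 0, "dx": 0, "dy": 0, "dz": 0, "jaw": -0.1}, {"wx": 0, "wy": 0, "wz": 0, "dx": 0, "dy": 0, "dz": 0, "jaw": -0.1}, {"wx": 0, "wy": 0, "wz": 0, "dx": 0, "dy": 0, "dz": 0, "jaw": -0.1}], "grip_force": 60}}

```text
time: 19.42
ee_pos: [0.6431, 0.1055, 0.0902]
tcp_rot: [1.041, 1.57, 0.257]
wrist_force: [0.4, -0.1, 3.4]
opening: 0.045
```

```bash
python3 to.py .6441 .1054 .0908
```

```text
t 19.425 pos [0.6431 0.1055 0.0902] F [ 0.4143 -0.065   3.4169] open 0.04496565554051236 q [ 0.1626  0.5556 -0.0465  0.9681  0.0001  0.9464]
R cols [[0.001, 0.0, -1.0], [0.706, 0.708, 0.001], [0.708, -0.706, 0.0]]
shift world [ 0.001  -0.0001  0.0006] tool [-0.0006  0.0006  0.0008]
```

Lift slowly so the other pan comes down gently.

Call:
{"method": "arm_command", "body": {"steps": [{"wx": 0, "wy": 0, "wz": 0, "dx": -0.003, "dy": 0, "dz": 0, "jaw": -0.1}, {"wx": 0, "wy": 0, "wz": 0, "dx": -0.003, "dy": 0, "dz": 0, "jaw": -0.1}, {"wx": 0, "wy": 0, "wz": 0, "dx": -0.003, "dy": 0, "dz": 0, "jaw": -0.1}, {"wx": 0, "wy": 0, "wz": 0, "dx": -0.003, "dy": 0, "dz": 0, "jaw": -0.1}, {"wx": 0, "wy": 0, "wz": 0, "dx": -0.003, "dy": 0, "dz": 0, "jaw": -0.1}, {"wx": 0, "wy": 0, "wz": 0, "dx": -0.003, "dy": 0, "dz": 0, "jaw": -0.1}, {"wx": 0, "wy": 0, "wz": 0, "dx": -0.003, "dy": 0, "dz": 0, "jaw": -0.1}, {"wx": 0, "wy": 0, "wz": 0, "dx": -0.003, "dy": 0, "dz": 0, "jaw": -0.1}]}}

```text
time: 20.42
ee_pos: [0.6429, 0.1054, 0.114]
tcp_rot: [-0.181, 1.571, -0.965]
wrist_force: [0.1, 0.5, -1.0]
opening: 0.0446
```

Call:
{"method": "arm_command", "body": {"steps": [{"wx": 0, "wy": 0, "wz": 0, "dx": -0.005, "dy": 0, "dz": 0, "jaw": -0.1}, {"wx": 0, "wy": 0, "wz": 0, "dx": -0.01, "dy": 0, "dz": 0, "jaw": -0.1}, {"wx": 0, "wy": 0, "wz": 0, "dx": -0.04, "dy": 0, "dz": 0, "jaw": -0.1}, {"wx": 0, "wy": 0, "wz": 0, "dx": -0.05, "dy": 0, "dz": 0, "jaw": -0.1}, {"wx": 0, "wy": 0, "wz": 0, "dx": -0.03, "dy": 0, "dz": 0, "jaw": -0.1}, {"wx": 0, "wy": 0, "wz": 0, "dx": 0, "dy": 0, "dz": 0, "jaw": -0.1}]}}

```text
time: 21.18
ee_pos: [0.6448, 0.1058, 0.2527]
tcp_rot: [0.945, 1.564, 0.161]
wrist_force: [0.3, 0.2, -1.2]
opening: 0.0447
```

```bash
python3 c.py 15 "(230,90,370,250)" "(200,90,360,220)" 5 "(.512,-.340,.22)" "blank((.601,-.148),.056)"
```

```text
t 21.175 pos [0.6448 0.1058 0.2527] F [ 0.275   0.1684 -1.2401] open 0.044690232410965786 q [ 0.1626  0.4775  0.2501  1.3362 -0.      0.9463]
R cols [[0.007, 0.001, -1.0], [0.706, 0.708, 0.006], [0.708, -0.706, 0.004]]
shift world [-0.1328 -0.4458 -0.0327] tool [ 0.0313 -0.4097  0.2205]
```

View pics/s15.png

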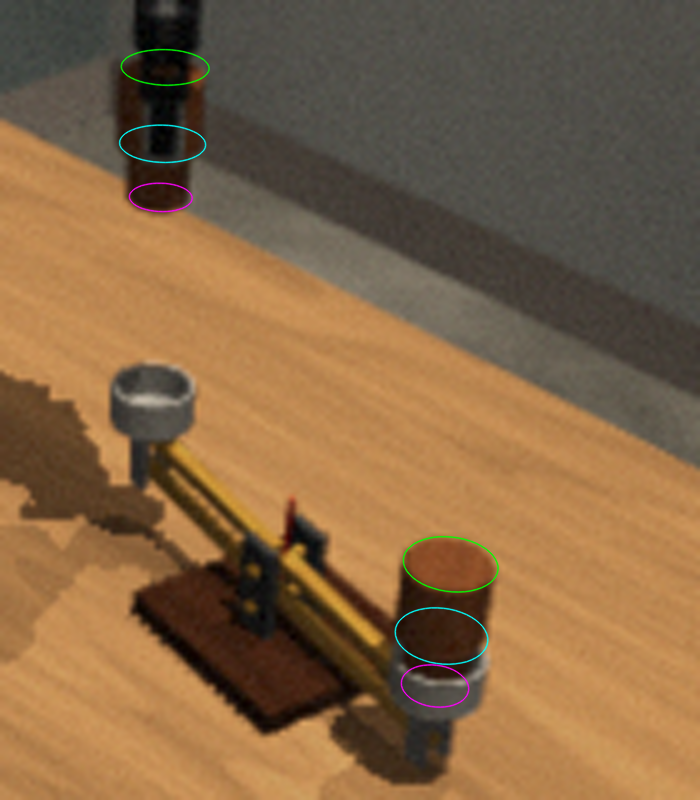

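Call:
{"method": "arm_command", "body": {"steps": [{"wx": 0, "wy": 0, "wz": 0, "dx": 0, "dy": -0.03, "dz": 0.016, "jaw": -0.1}, {"wx": 0, "wy": 0, "wz": 0, "dx": 0, "dy": -0.05, "dz": 0.027, "jaw": -0.1}, {"wx": 0, "wy": 0, "wz": 0, "dx": 0, "dy": -0.05, "dz": 0.027, "jaw": -0.1}, {"wx": 0, "wy": 0, "wz": 0, "dx": 0, "dy": -0.05, "dz": 0.027, "jaw": -0.1}, {"wx": 0, "wy": 0, "wz": 0, "dx": 0, "dy": -0.05, "dz": 0.027, "jaw": -0.1}, {"wx": 0, "wy": 0, "wz": 0, "dx": 0, "dy": -0.05, "dz": 0.027, "jaw": -0.1}, {"wx": 0, "wy": 0, "wz": 0, "dx": 0, "dy": -0.05, "dz": 0.027, "jaw": -0.1}, {"wx": 0, "wy": 0, "wz": 0, "dx": 0, "dy": -0.05, "dz": 0.027, "jaw": -0.1}]}}

```text
time: 22.28
ee_pos: [0.5181, -0.3094, 0.2466]
tcp_rot: [-2.937, 1.567, 2.562]
wrist_force: [0.5, -0.1, -0.2]
opening: 0.0447
```

```bash
python3 to.py .512 -.340 .16 .785
```

```text
t 22.275 pos [ 0.5181 -0.3094  0.2466] F [ 0.4509 -0.124  -0.2366] open 0.04473604982640517 q [-0.5385  0.395   0.1009  1.2805  0.0002  0.2452]
R cols [[-0.003, 0.002, -1.0], [0.706, 0.708, -0.001], [0.708, -0.706, -0.004]]
shift world [-0.0061 -0.0306 -0.0866] tool [ 0.0865 -0.0259  0.0176]
rotvec [ 0.0021 -0.0037  0.0008] shift after turn [ 0.0866 -0.0259  0.0173]
rotvec [-3.1395 -0.0012 -0.0058] shift after turn [ 0.0866  0.0259 -0.0173]
```

Call:
{"method": "arm_command", "body": {"steps": [{"wx": 0, "wy": 0, "wz": 0, "dx": 0.03, "dy": -0.022, "dz": 0.016, "jaw": -0.1}, {"wx": 0, "wy": 0, "wz": 0, "dx": 0.04, "dy": 0, "dz": 0, "jaw": -0.1}, {"wx": 0, "wy": 0, "wz": 0, "dx": 0.025, "dy": 0, "dz": 0, "jaw": -0.1}, {"wx": 0, "wy": 0, "wz": 0, "dx": 0, "dy": 0, "dz": 0, "jaw": -0.1}, {"wx": 0, "wy": 0, "wz": 0, "dx": 0, "dy": 0, "dz": 0, "jaw": -0.1}, {"wx": 0, "wy": 0, "wz": 0, "dx": 0, "dy": 0, "dz": 0, "jaw": -0.1}]}}

```text
time: 23.02
ee_pos: [0.5165, -0.3356, 0.1551]
tcp_rot: [0.204, 1.568, -0.579]
wrist_force: [0.3, -0.6, -1.2]
opening: 0.0447
```

```bash
python3 c.py 16 "(300,190,410,330)" "(340,120,450,240)" 5 "(.512,-.340,.115)" "keep((.512,-.340),-.178)"
```

```text
t 23.025 pos [ 0.5165 -0.3356  0.1551] F [ 0.3061 -0.6246 -1.1707] open 0.044670727814719535 q [-0.5762  0.4513 -0.0496  1.0674 -0.      0.2072]
R cols [[0.002, -0.001, -1.0], [0.706, 0.708, 0.0], [0.708, -0.706, 0.002]]
shift world [-0.0045 -0.0044 -0.0401] tool [ 0.0401 -0.0063 -0.0002]
```

View pics/s16.png

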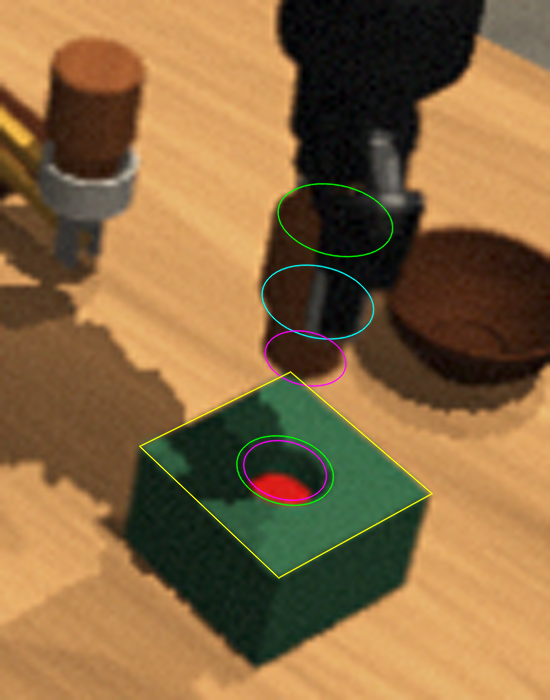

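View pics/t16.png

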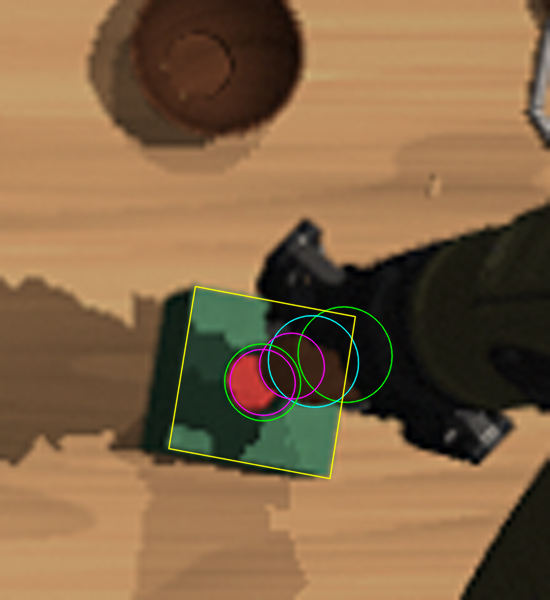

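Call:
{"method": "arm_command", "body": {"steps": [{"wx": 0, "wy": 0, "wz": 0, "dx": 0.02, "dy": -0.006, "dz": 0, "jaw": -0.1}, {"wx": 0, "wy": 0, "wz": 0, "dx": 0.02, "dy": 0, "dz": 0, "jaw": -0.1}, {"wx": 0, "wy": 0, "wz": 0, "dx": 0.008, "dy": 0, "dz": 0, "jaw": -0.1}, {"wx": 0, "wy": 0, "wz": 0, "dx": 0, "dy": 0, "dz": 0, "jaw": -0.1}, {"wx": 0, "wy": 0, "wz": 0, "dx": 0, "dy": 0, "dz": 0, "jaw": -0.1}, {"wx": 0, "wy": 0, "wz": 0, "dx": 0, "dy": 0, "dz": 0, "jaw": -0.1}]}}

```text
time: 23.88
ee_pos: [0.5121, -0.3399, 0.1068]
tcp_rot: [0.182, 1.569, -0.601]
wrist_force: [0.2, -0.3, -1.3]
opening: 0.0447
```

```bash
python3 c.py 17 "(310,210,400,310)" "(350,150,430,230)" 7 "(.512,-.340,.100)" "keep((.512,-.340),-.178)"
python3 - <<'E'
from h import *
s=cv2.imread("pics/full_s17.png")[:,:,::-1];t=cv2.imread("pics/full_t17.png")[:,:,::-1]
g=lambda im:(np.clip((im/255.)**.6,0,1)*255).astype(np.uint8)
crop(g(s),310,210,400,310,7,"pics/s17r.png");crop(g(t),350,150,430,230,7,"pics/t17r.png")
E
```

```text
t 23.875 pos [ 0.5121 -0.3399  0.1068] F [ 0.2394 -0.2597 -1.2988] open 0.04467486867339449 q [-0.586   0.4829 -0.1302  0.9559 -0.      0.1977]
R cols [[0.001, -0.001, -1.0], [0.706, 0.708, 0.0], [0.708, -0.706, 0.002]]
shift world [-0.0001 -0.0001 -0.0068] tool [ 0.0068 -0.0001  0.    ]
```

View pics/s17.png

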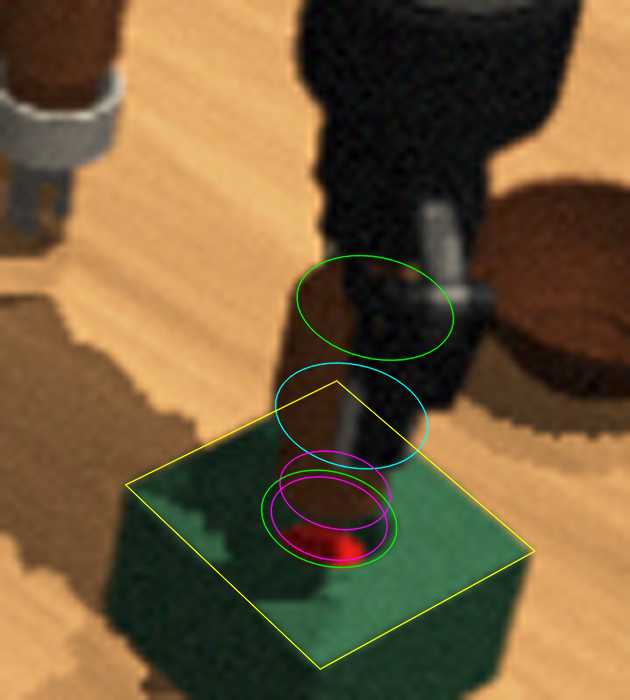

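View pics/t17.png

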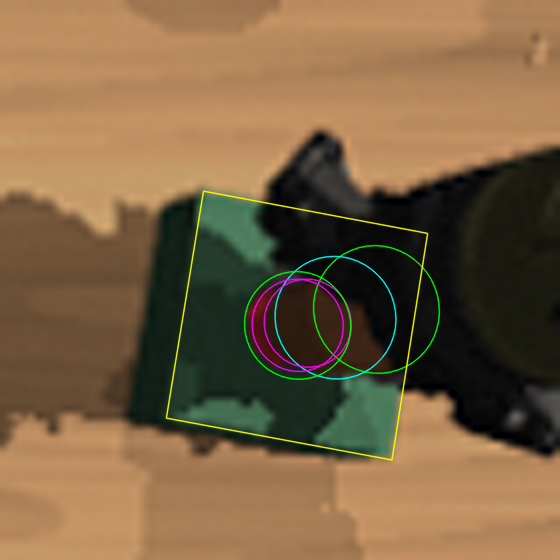

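View pics/s17r.png

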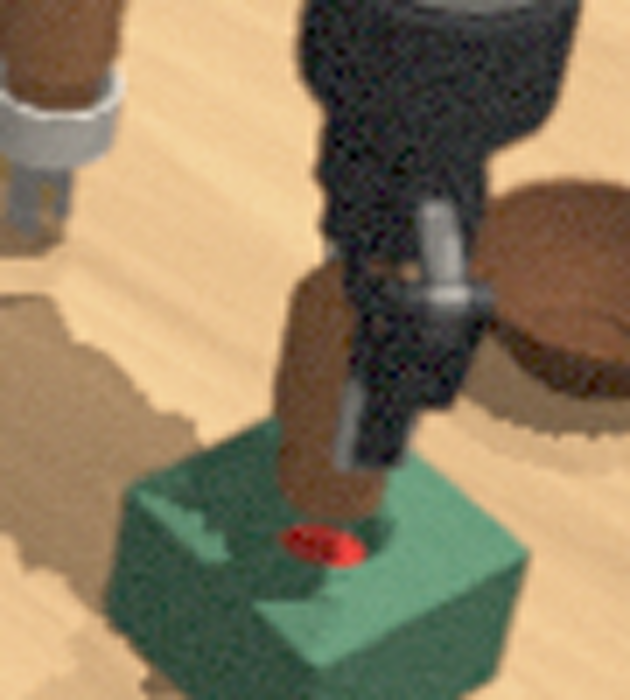

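View pics/t17r.png

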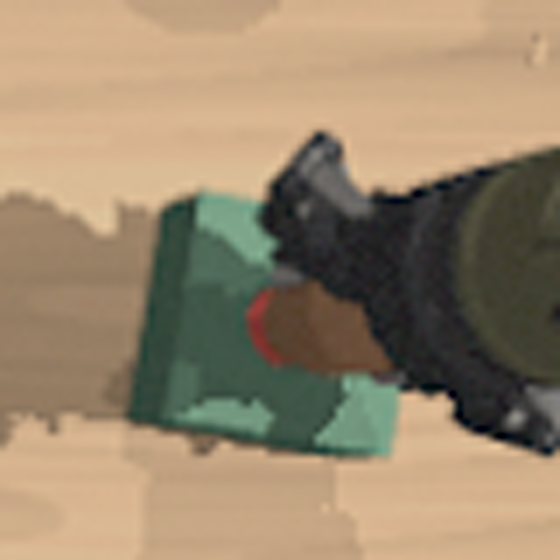

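Call:
{"method": "arm_command", "body": {"steps": [{"wx": 0, "wy": 0, "wz": 0, "dx": 0.005, "dy": 0, "dz": 0.0005, "jaw": -0.1}, {"wx": 0, "wy": 0, "wz": 0, "dx": 0.004, "dy": 0, "dz": 0, "jaw": -0.1}, {"wx": 0, "wy": 0, "wz": 0, "dx": 0.003, "dy": 0, "dz": 0, "jaw": -0.1}, {"wx": 0, "wy": 0, "wz": 0, "dx": 0.002, "dy": 0, "dz": 0, "jaw": -0.1}, {"wx": 0, "wy": 0, "wz": 0, "dx": 0, "dy": 0, "dz": 0, "jaw": -0.1}, {"wx": 0, "wy": 0, "wz": 0, "dx": 0, "dy": 0, "dz": 0, "jaw": -0.1}]}}

```text
time: 24.72
ee_pos: [0.5119, -0.34, 0.0919]
tcp_rot: [-0.034, 1.57, -0.817]
wrist_force: [0.5, -1.2, -0.6]
opening: 0.0446
```

Run:
```python
from h import *
for i in range(1):
    s=get_state(); print(s['ee_pos'],s['wrist_force'],s['ft_torque'])
s=capture("side");t=capture("top")
g=lambda im:(np.clip((im/255.)**.6,0,1)*255).astype(np.uint8)
crop(g(s),310,210,400,310,7,"pics/s18.png");crop(g(t),350,150,430,230,7,"pics/t18.png")
```

```text
[ 0.5119 -0.34    0.0919] [ 0.4717 -1.2345 -0.6015] [-0.1339 -0.0475  0.035 ]
```

View pics/s18.png

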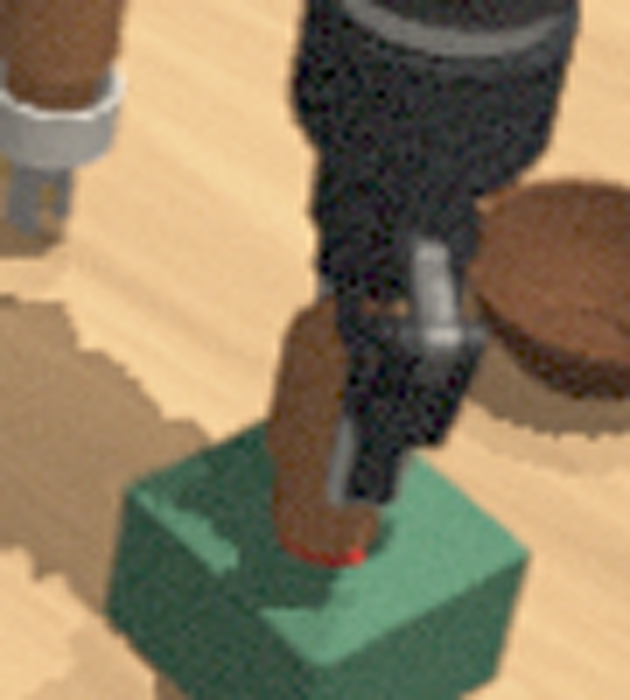

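View pics/t18.png

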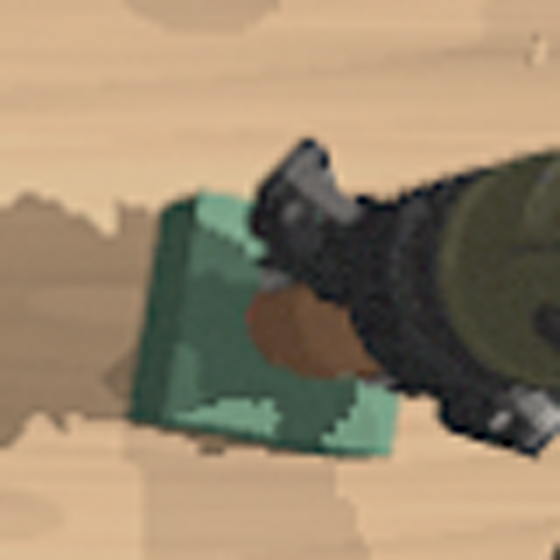

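Run:
```python
from ov import *
s=get_state(); p=s['ee_pos']; print(s['time'],p,s['wrist_force'])
t=capture("top");sd=capture("side")
for r in(194,196,198,200): print(r,[tuple(int(v) for v in t[r,c]) for c in range(382,394)])
D=blank(p[:2],p[2]-.034)+keep((.512,-.34),-.178)
g=lambda im:(np.clip((im/255.)**.6,0,1)*255).astype(np.uint8)
crop(g(t),370,175,410,215,14,"pics/t19.png",D,"top");crop(g(sd),340,270,380,300,14,"pics/s19.png",D,"side")
```

```text
24.825 [ 0.5118 -0.34    0.092 ] [ 0.8744 -0.9686 -1.0851]
194 [(25, 43, 31), (27, 44, 33), (25, 44, 32), (47, 29, 21), (46, 25, 14), (45, 26, 16), (46, 29, 16), (45, 28, 16), (45, 28, 17), (46, 30, 17), (54, 32, 20), (60, 37, 22)]
196 [(26, 42, 32), (25, 41, 31), (25, 42, 31), (36, 32, 24), (42, 26, 15), (47, 29, 19), (44, 27, 15), (46, 28, 17), (46, 27, 16), (46, 28, 17), (51, 31, 20), (57, 35, 21)]
198 [(25, 42, 31), (25, 43, 32), (24, 42, 32), (29, 38, 29), (40, 27, 18), (44, 27, 15), (46, 29, 18), (44, 27, 15), (44, 27, 16), (46, 29, 19), (44, 26, 16), (51, 31, 19)]
200 [(26, 44, 32), (25, 42, 31), (27, 43, 32), (26, 44, 32), (27, 41, 30), (33, 31, 21), (43, 26, 16), (45, 28, 17), (46, 28, 17), (44, 24, 12), (46, 28, 16), (46, 29, 16)]
```

View pics/t19.png

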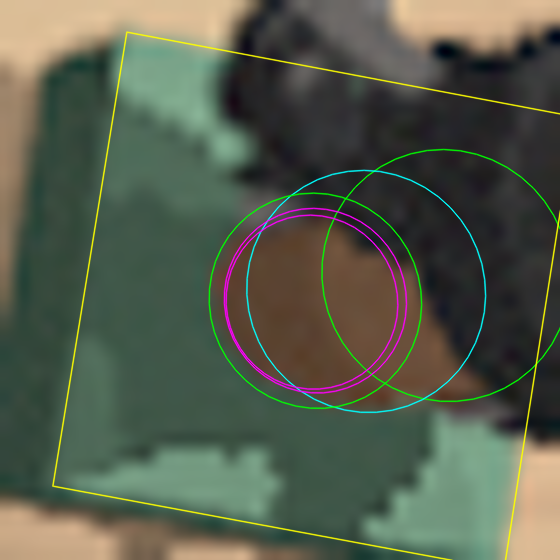

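View pics/s19.png

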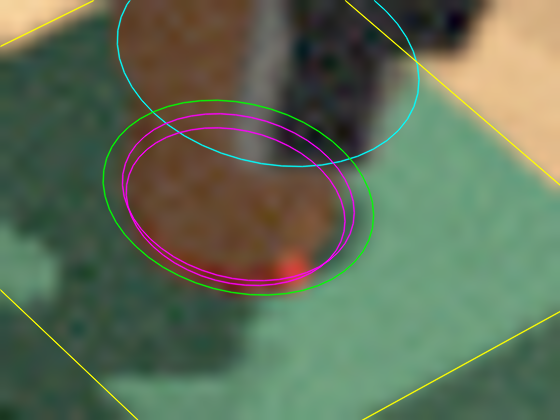

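Call:
{"method": "arm_command", "body": {"steps": [{"wx": 0, "wy": 0, "wz": 0, "dx": 0.002, "dy": 0, "dz": 0, "jaw": -0.1}, {"wx": 0, "wy": 0, "wz": 0, "dx": 0.0015, "dy": 0, "dz": 0, "jaw": -0.1}, {"wx": 0, "wy": 0, "wz": 0, "dx": 0, "dy": 0, "dz": 0, "jaw": -0.1}, {"wx": 0, "wy": 0, "wz": 0, "dx": 0, "dy": 0, "dz": 0, "jaw": -0.1}]}}

```text
time: 25.42
ee_pos: [0.512, -0.3402, 0.0883]
tcp_rot: [-0.176, 1.57, -0.96]
wrist_force: [0.7, -1.9, -1.2]
opening: 0.0449
```

```bash
python3 -c "
from h import *
s=get_state();print(s['ee_pos'],s['wrist_force'],s['ft_torque'])"
```

```text
[ 0.512  -0.3402  0.0883] [ 0.6729 -1.9353 -1.2221] [-0.4527 -0.2499  0.0247]
```

Call:
{"method": "arm_command", "body": {"steps": [{"wx": 0, "wy": 0, "wz": 0, "dx": 0, "dy": 0, "dz": 0.001, "jaw": -0.1}, {"wx": 0, "wy": 0, "wz": 0, "dx": 0.0015, "dy": 0, "dz": 0, "jaw": -0.1}, {"wx": 0, "wy": 0, "wz": 0, "dx": 0, "dy": 0, "dz": 0, "jaw": -0.1}, {"wx": 0, "wy": 0, "wz": 0, "dx": 0, "dy": 0, "dz": 0, "jaw": -0.1}]}}

```text
time: 25.92
ee_pos: [0.5122, -0.3403, 0.0866]
tcp_rot: [-3.123, 1.57, 2.377]
wrist_force: [-0.0, 0.4, -2.0]
opening: 0.0448
```

```bash
python3 -c "
from h import *
s=get_state();print(s['ee_pos'],s['wrist_force'],s['ft_torque'])"
```

```text
[ 0.5122 -0.3403  0.0866] [-0.024   0.3888 -1.9774] [-0.1068 -0.0715 -0.0065]
```

Call:
{"method": "arm_command", "body": {"steps": [{"wx": 0, "wy": 0, "wz": 0, "dx": 0.002, "dy": 0, "dz": 0, "jaw": -0.1}, {"wx": 0, "wy": 0, "wz": 0, "dx": 0.002, "dy": 0, "dz": 0, "jaw": -0.1}, {"wx": 0, "wy": 0, "wz": 0, "dx": 0, "dy": 0, "dz": 0, "jaw": -0.1}, {"wx": 0, "wy": 0, "wz": 0, "dx": 0, "dy": 0, "dz": 0, "jaw": -0.1}]}}

```text
time: 26.42
ee_pos: [0.5124, -0.3404, 0.0827]
tcp_rot: [3.067, 1.57, 2.283]
wrist_force: [-0.6, -0.5, -1.9]
opening: 0.0444
```

```bash
python3 -c "
from h import *
s=get_state();print(s['ee_pos'],s['wrist_force'],s['ft_torque'])"
```

```text
[ 0.5124 -0.3404  0.0827] [-0.6374 -0.4765 -1.8656] [ 0.0351 -0.0431  0.0041]
```

Call:
{"method": "arm_command", "body": {"steps": [{"wx": 0, "wy": 0, "wz": 0, "dx": 0.002, "dy": 0, "dz": 0, "jaw": -0.1}, {"wx": 0, "wy": 0, "wz": 0, "dx": 0, "dy": 0, "dz": 0, "jaw": -0.1}, {"wx": 0, "wy": 0, "wz": 0, "dx": 0, "dy": 0, "dz": 0, "jaw": -0.1}]}}

```text
time: 26.8
ee_pos: [0.5124, -0.3406, 0.0807]
tcp_rot: [-3.05, 1.571, 2.449]
wrist_force: [-0.7, 0.8, -2.2]
opening: 0.0449
```

Call:
{"method": "arm_command", "body": {"steps": [{"wx": 0, "wy": 0, "wz": 0, "dx": 0.002, "dy": 0, "dz": 0, "jaw": -0.1}, {"wx": 0, "wy": 0, "wz": 0, "dx": 0, "dy": 0, "dz": 0, "jaw": -0.1}, {"wx": 0, "wy": 0, "wz": 0, "dx": 0, "dy": 0, "dz": 0, "jaw": -0.1}]}}

```text
time: 27.18
ee_pos: [0.5125, -0.3406, 0.0788]
tcp_rot: [-3.037, 1.571, 2.463]
wrist_force: [0.4, -0.0, -1.2]
opening: 0.045
```

```bash
python3 -c "
from h import *
s=get_state();print(s['ee_pos'],s['wrist_force'],s['ft_torque'])"
```

```text
[ 0.5125 -0.3406  0.0788] [ 0.3778 -0.0254 -1.1736] [ 0.0076  0.0164 -0.0331]
```

Call:
{"method": "arm_command", "body": {"steps": [{"wx": 0, "wy": 0, "wz": 0, "dx": 0.002, "dy": 0, "dz": 0, "jaw": -0.1}, {"wx": 0, "wy": 0, "wz": 0, "dx": 0, "dy": 0, "dz": 0, "jaw": -0.1}, {"wx": 0, "wy": 0, "wz": 0, "dx": 0, "dy": 0, "dz": 0, "jaw": -0.1}]}}

```text
time: 27.55
ee_pos: [0.5124, -0.3406, 0.0768]
tcp_rot: [-2.861, 1.571, 2.639]
wrist_force: [0.0, 0.0, -1.1]
opening: 0.045
```

Call:
{"method": "arm_command", "body": {"steps": [{"wx": 0, "wy": 0, "wz": 0, "dx": 0.0015, "dy": 0, "dz": 0, "jaw": -0.1}, {"wx": 0, "wy": 0, "wz": 0, "dx": 0, "dy": 0, "dz": 0, "jaw": -0.1}, {"wx": 0, "wy": 0, "wz": 0, "dx": 0, "dy": 0, "dz": 0, "jaw": -0.1}]}}

```text
time: 27.92
ee_pos: [0.5126, -0.3407, 0.0758]
tcp_rot: [-0.032, 1.57, -0.816]
wrist_force: [-1.1, 0.1, 3.8]
opening: 0.0448
```

Call:
{"method": "arm_command", "body": {"steps": [{"wx": 0, "wy": 0, "wz": 0, "dx": 0.001, "dy": 0, "dz": 0, "jaw": -0.1}, {"wx": 0, "wy": 0, "wz": 0, "dx": 0, "dy": 0, "dz": 0, "jaw": -0.1}, {"wx": 0, "wy": 0, "wz": 0, "dx": 0, "dy": 0, "dz": 0, "jaw": -0.1}]}}

```text
time: 28.3
ee_pos: [0.5125, -0.3407, 0.0744]
tcp_rot: [-0.12, 1.57, -0.904]
wrist_force: [-0.9, -0.2, 4.9]
opening: 0.0447
```

Call:
{"method": "arm_command", "body": {"steps": [{"wx": 0, "wy": 0, "wz": 0, "dx": 0.001, "dy": 0, "dz": 0, "jaw": -0.1}, {"wx": 0, "wy": 0, "wz": 0, "dx": 0, "dy": 0, "dz": 0, "jaw": -0.1}, {"wx": 0, "wy": 0, "wz": 0, "dx": 0, "dy": 0, "dz": 0, "jaw": -0.1}]}}

```text
time: 28.68
ee_pos: [0.5126, -0.3407, 0.0732]
tcp_rot: [-0.092, 1.571, -0.875]
wrist_force: [-0.8, -0.2, 3.7]
opening: 0.0448
```

Call:
{"method": "arm_command", "body": {"steps": [{"wx": 0, "wy": 0, "wz": 0, "dx": 0.001, "dy": 0, "dz": 0, "jaw": -0.1}, {"wx": 0, "wy": 0, "wz": 0, "dx": 0, "dy": 0, "dz": 0, "jaw": -0.1}, {"wx": 0, "wy": 0, "wz": 0, "dx": 0, "dy": 0, "dz": 0, "jaw": -0.1}]}}

```text
time: 29.05
ee_pos: [0.5125, -0.3407, 0.0722]
tcp_rot: [-0.111, 1.571, -0.895]
wrist_force: [-0.1, -0.3, 3.1]
opening: 0.0447
```

Call:
{"method": "arm_command", "body": {"steps": [{"wx": 0, "wy": 0, "wz": 0, "dx": 0.0008, "dy": 0, "dz": 0, "jaw": -0.1}, {"wx": 0, "wy": 0, "wz": 0, "dx": 0, "dy": 0, "dz": 0, "jaw": -0.1}, {"wx": 0, "wy": 0, "wz": 0, "dx": 0, "dy": 0, "dz": 0, "jaw": -0.1}]}}

```text
time: 29.42
ee_pos: [0.5125, -0.3406, 0.0715]
tcp_rot: [0.206, 1.571, -0.578]
wrist_force: [-0.5, 0.1, 2.9]
opening: 0.0448
```

Call:
{"method": "arm_command", "body": {"steps": [{"wx": 0, "wy": 0, "wz": 0, "dx": 0.0006, "dy": 0, "dz": 0, "jaw": -0.1}, {"wx": 0, "wy": 0, "wz": 0, "dx": 0, "dy": 0, "dz": 0, "jaw": -0.1}, {"wx": 0, "wy": 0, "wz": 0, "dx": 0, "dy": 0, "dz": 0, "jaw": -0.1}]}}

```text
time: 29.8
ee_pos: [0.5125, -0.3406, 0.0709]
tcp_rot: [-0.084, 1.571, -0.868]
wrist_force: [1.5, 0.4, 2.7]
opening: 0.0451
```

Call:
{"method": "arm_command", "body": {"steps": [{"wx": 0, "wy": 0, "wz": 0, "dx": 0.0005, "dy": 0, "dz": 0, "jaw": -0.1}, {"wx": 0, "wy": 0, "wz": 0, "dx": 0, "dy": 0, "dz": 0, "jaw": -0.1}, {"wx": 0, "wy": 0, "wz": 0, "dx": 0, "dy": 0, "dz": 0, "jaw": -0.1}]}}

```text
time: 30.18
ee_pos: [0.5125, -0.3407, 0.0705]
tcp_rot: [0.003, 1.571, -0.78]
wrist_force: [-1.2, 0.4, 4.6]
opening: 0.0446
```

Call:
{"method": "arm_command", "body": {"steps": [{"wx": 0, "wy": 0, "wz": 0, "dx": 0.0005, "dy": 0, "dz": 0, "jaw": -0.1}, {"wx": 0, "wy": 0, "wz": 0, "dx": 0, "dy": 0, "dz": 0, "jaw": -0.1}, {"wx": 0, "wy": 0, "wz": 0, "dx": 0, "dy": 0, "dz": 0, "jaw": -0.1}]}}

```text
time: 30.55
ee_pos: [0.5126, -0.3407, 0.0705]
tcp_rot: [0.016, 1.57, -0.768]
wrist_force: [-0.9, -0.2, 8.0]
opening: 0.0449
```

Call:
{"method": "arm_command", "body": {"steps": [{"wx": 0, "wy": 0, "wz": 0, "dx": 0.0005, "dy": 0, "dz": 0, "jaw": -0.1}, {"wx": 0, "wy": 0, "wz": 0, "dx": 0, "dy": 0, "dz": 0, "jaw": -0.1}, {"wx": 0, "wy": 0, "wz": 0, "dx": 0, "dy": 0, "dz": 0, "jaw": -0.1}]}}

```text
time: 30.92
ee_pos: [0.5126, -0.3408, 0.0705]
tcp_rot: [-0.028, 1.57, -0.812]
wrist_force: [-1.7, 0.3, 9.5]
opening: 0.045
```

Call:
{"method": "arm_command", "body": {"steps": [{"wx": 0, "wy": 0, "wz": 0, "dx": 0.0005, "dy": 0, "dz": 0, "jaw": -0.1}, {"wx": 0, "wy": 0, "wz": 0, "dx": 0, "dy": 0, "dz": 0, "jaw": -0.1}, {"wx": 0, "wy": 0, "wz": 0, "dx": 0, "dy": 0, "dz": 0, "jaw": -0.1}]}}

```text
time: 31.3
ee_pos: [0.5127, -0.3408, 0.0704]
tcp_rot: [0.022, 1.569, -0.762]
wrist_force: [-2.5, 1.6, 12.2]
opening: 0.0447
```

Call:
{"method": "arm_command", "body": {"steps": [{"wx": 0, "wy": 0, "wz": 0, "dx": 0.0007, "dy": 0, "dz": 0, "jaw": -0.1}, {"wx": 0, "wy": 0, "wz": 0, "dx": 0, "dy": 0, "dz": 0, "jaw": -0.1}, {"wx": 0, "wy": 0, "wz": 0, "dx": 0, "dy": 0, "dz": 0, "jaw": -0.1}]}}

```text
time: 31.68
ee_pos: [0.5128, -0.3409, 0.0704]
tcp_rot: [0.026, 1.569, -0.757]
wrist_force: [-2.9, 0.4, 16.1]
opening: 0.0445
```

```bash
python3 -c "
from h import *
s=get_state();print(s['ee_pos'],s['wrist_force'],s['ft_torque'])"
```

```text
[ 0.5128 -0.3409  0.0704] [-2.9359  0.4317 16.0803] [ 0.2613  0.9354 -0.0019]
```

Bottomed: the TCP stalled at 0.0704 and the force rose to 16 N. Next I ease off, release, and retract.

Call:
{"method": "arm_command", "body": {"steps": [{"wx": 0, "wy": 0, "wz": 0, "dx": -0.0015, "dy": 0, "dz": 0, "jaw": -0.1}, {"wx": 0, "wy": 0, "wz": 0, "dx": 0, "dy": 0, "dz": 0, "jaw": 0.2}, {"wx": 0, "wy": 0, "wz": 0, "dx": 0, "dy": 0, "dz": 0, "jaw": 0.5}, {"wx": 0, "wy": 0, "wz": 0, "dx": 0, "dy": 0, "dz": 0, "jaw": 0.5}, {"wx": 0, "wy": 0, "wz": 0, "dx": -0.015, "dy": 0, "dz": 0, "jaw": 0.5}, {"wx": 0, "wy": 0, "wz": 0, "dx": -0.04, "dy": 0, "dz": 0, "jaw": 0.5}, {"wx": 0, "wy": 0, "wz": 0, "dx": -0.06, "dy": 0, "dz": 0, "jaw": 0.5}, {"wx": 0, "wy": 0, "wz": 0, "dx": -0.06, "dy": 0, "dz": 0, "jaw": 0.5}]}}

```text
time: 32.67
ee_pos: [0.5123, -0.3405, 0.2474]
tcp_rot: [0.286, 1.57, -0.498]
wrist_force: [0.7, -1.5, -0.2]
opening: 0.0644
```

Call:
{"method": "arm_command", "body": {"steps": [{"wx": 0, "wy": 0, "wz": 0, "dx": 0, "dy": 0.06, "dz": -0.03, "jaw": 0.5}, {"wx": 0, "wy": 0, "wz": 0, "dx": 0, "dy": 0, "dz": -0.06, "jaw": 0.5}, {"wx": 0, "wy": 0, "wz": 0, "dx": 0, "dy": 0, "dz": -0.06, "jaw": 0.5}, {"wx": 0, "wy": 0, "wz": 0, "dx": 0, "dy": 0, "dz": -0.06, "jaw": 0.5}, {"wx": 0, "wy": 0, "wz": 0, "dx": 0, "dy": 0, "dz": 0, "jaw": 0.5}, {"wx": 0, "wy": 0, "wz": 0, "dx": 0, "dy": 0, "dz": 0, "jaw": 0.5}]}}

```text
time: 33.42
ee_pos: [0.4054, -0.1544, 0.2459]
tcp_rot: [0.385, 1.568, -0.398]
wrist_force: [0.2, 0.4, -0.4]
opening: 0.0643
```

Run:
```python
from ov import *
s=get_state();print(s['time'],s['ee_pos'],s['wrist_force'],s['joint_pos'])
t=capture("top");sd=capture("side")
cv2.imwrite("pics/full_t20.png",t[:,:,::-1]);cv2.imwrite("pics/full_s20.png",sd[:,:,::-1])
D=blank((.5123,-.3405),.0364)+keep((.512,-.34),-.178)+blank((.601,-.148),.056)
crop(sd,220,140,420,340,4,"pics/s20.png",D,"side");crop(t,190,90,430,240,3,"pics/t20.png",D,"top")
```

```text
33.425 [ 0.4054 -0.1544  0.2459] [ 0.1688  0.3597 -0.39  ] [-0.3639  0.095  -0.3081  1.1647 -0.0001  0.4195]
```

View pics/s20.png

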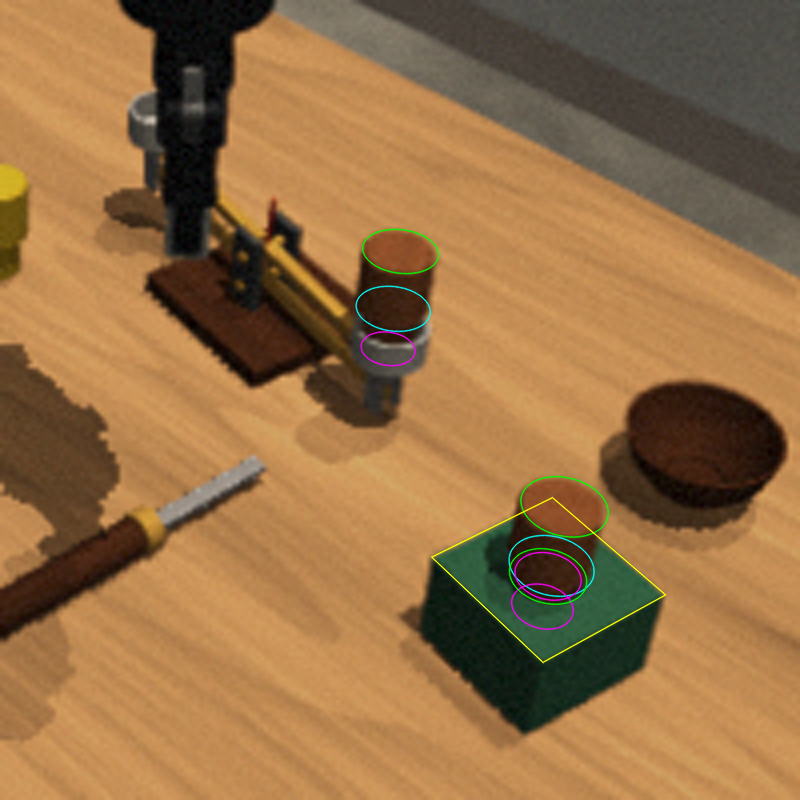

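View pics/full_t20.png

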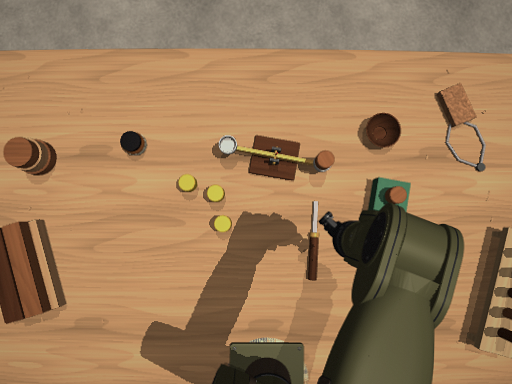

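```bash
python3 -c "
from plant import *
print(close_job())"
```

```text
the job is handed in; nothing more can be done
None
```

The job is handed in at about 33.5 s of the 72 s allowed. The denser blank is pressed into the keeper block and the other one still stands in its pan.

- **Weighing:** I put the blank from (0.452, 0.209) in the left pan and the one from (0.423, 0.025) in the right. Pictures 1.5 s and 2.6 s after letting go both showed the left pan on its lower stop, so the left blank is the denser one. It went in first, so its side was already down. It simply stayed down when the right one was added.
- **Inserting:** I lifted the left blank slowly, so the right pan came down gently with its blank upright. On entering the hole the tenon touched with about 2 N sideways. A 1 mm correction cleared that.
- **Pressing:** The pad slid about 5.5 mm at about 5 N. It then stopped dead while the force rose to 16 N, about 17 N with the blank's weight added, which I read as bottomed. That is under the 25 N limit. I then eased off and let go.
- **Last checks:** The gripper was open and clear of everything. The seated blank matched a foot depth of about 24 mm below the mouth. The jar, gouge and bowl looked unmoved in the last pictures. No check failed. Triangulated heights came out 2–3 mm low, in line with the calibration tolerance.

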